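# Push the jammed slug out of a die sleeve and complete the sleeve set

## Robot

A 6-joint arm with a two-finger parallel gripper is mounted at the origin on a cart in front of the work surface, level with it; the furniture and walls round the work are solid. World frame = base frame: x ahead of the robot, y to its left, z up, the work surface at z = 0. Lengths are in mm, angles in rad, forces in N, time in s.
With the tool pointing down it reaches from about 350 to 775 mm from the base axis. Payload 7.3 kg.
Tool frame: the origin (TCP) lies at the very end of the fingers, on their centre line; the grasp point (between the pads) lies bot.grip_point_offset behind it (bot.grip_point_offset is the distance from the TCP to the grasp point, in mm); z points along the fingers, y is the line along which they close (so a half turn about z gives the same grasp; the last joint's range is limited). The gripper opens to 92 mm and grips with 3 to 60 N. Pads are 19 mm wide; open, the fingers measure 130 mm over their backs; the gripper's body (75 mm by 190 mm) begins 47 mm behind the grasp point.
Start: joints at [1.076, 0.342, 1.524, -0, 1.275, -0.146], TCP at [179.416, 493.411, 226.741] pointing down, gripper open.
Joint ranges: [-2.53, 2.53], [-0.77, 2.02], [0.04, 2.7], [-1, 4.14], [0.28, 2.66], [-3.11, 3.11]. Speed limits (rad/s): [2.57, 2.57, 3.14, 3.14, 3.14, 3.14].

## Interface

Orientations are given as [roll, pitch, yaw] about the fixed x, y, z axes, in that order (R = Rz(yaw) Ry(pitch) Rx(roll)).
In Python, from plant import bot gives the robot as it stands. The module is installed in compiled form; this text tells all that it offers.
- The arm moves only by the tool carry_out, never from a script. Its argument "plan" is a list of rows, each an object of numbers: "tx", "ty", "tz": the shift along the world's x, y, z in mm; "rx", "ry", "rz": the turn, a rotation vector about the world's x, y, z in rad. A call has 1 to 12 rows; each row shifts and turns the commanded pose from where the row before left it; what a row does not reach is not made up. A row lasts 1/10 s, in which the tool goes at most 50 mm and 8.59 degrees, less where a joint would pass 70% of its speed; a pose out of reach is approached as far as the arm can. A call with a gripper value outside its range is refused whole. "gripper" is the closure, from 0 (fully open) to 1 (shut), set as the call begins (left out, the last holds). The fingers move at their own pace and stop on an object; the grip force is fixed at half the most. Time passes only in rows, so rows that do not move let the fingers close. It gives the time, the measured TCP pose, the force, the opening and the grip force at its end, in the units of the state.
- bot.get_obs(): the state, without advancing time (a new reading comes with each control period).
- bot.capture(name): name is "side" or "top"; returns the picture (480x640x3 uint8, red, green, blue); there is no depth.
- bot.camera_model(name): a dict with "camera_matrix" (3x3 intrinsics, pixels), "dist" ([k1, k2, p1, p2, k3] as OpenCV has them; the pictures are not rectified), "R" (3x3) and "t" (3): a world point X has camera coordinates R X + t. Camera axes: x right, y down, z forward; pixel columns grow to the right and rows downward; lengths in mm; the calibration is good to about 2 mm. A picture is of the moment at which its call begins. camera_model takes no time and is no camera call.
- bot.close_job(): hands the job in; it is judged then, once.
The state is a dict: "time": time; "joint_positions": joint angles; "dq": joint speeds; "tau": joint torques, N m; "tool_pos": TCP position; "tcp_rot": TCP orientation; "contact_force": force on the tool from outside, world axes, zero at the start; "moment": the same for the moment, N m; "grip_width": finger opening in mm; "finger_force": force on a finger pad.
Only numpy, scipy, OpenCV 4.12 (cv2) and the standard library are available. Lean on these libraries where they do the work, as an engineer would, in place of code of your own. Each camera call takes 0.05 s, during which the arm holds its last target. There are 200 camera calls.

## Task

The grey kit tray must hold one long and one short die sleeve, and one nest is still empty. Of the two jammed sleeves on the bench take the one of the missing length (the other is a duplicate: leave it, the sleeve already in the tray and everything else on the bench where they are), lay it in the V-blocks of the push-out fixture close against the stop plate, and with the push rod from the tray push the slug out through the stop plate so that it drops into the catch pan. Then draw the rod back out of the sleeve until it lies on its two rests, let go of it, and put the cleared sleeve down in its empty nest in the tray.

Things in the scene. Friction and masses are not known exactly. Their poses are not given: they have to be found in the camera images.
- push_fixture: push-out fixture, fixed steel base 337x66x10 mm. Origin on the bench under the near face of the stop plate; +x = push direction, +z up. Sleeve and rod lie along x at y=0. Stop plate x 0..12, 62 wide, top 92 high, 28 mm hole at z=64. V-blocks at x -18, -58, tops below z=55. Guide at x -111..-99. Rear rest x -252..-238, only 16 wide, top z=48.5, under the rod's grip.
- sleeve_bed (a point): centre of the long sleeve when it lies in the V-blocks against the stop plate: 64 mm above the bench, 42.5 mm before the stop plate (fixture x=-42.5); the sleeve's mouth is then at fixture x=-85
- rod_guide (a point): centre of the rod's axis in the rod guide, 60.5 mm above the bench, fixture x=-105. The guide is a post 12 mm thick along x, 50 wide, with a slot open at the top, 20 mm wide, flaring above; its top is 80 mm high. A rod lying in it and on the rear rest is level, 3.5 mm below the sleeve's axis, and slides straight into the bore
- catch_pan (a point): middle of the catch pan's floor behind the stop plate (fixture x=47, 12 mm above the bench); open pan 70 x 60 mm, walls 30 mm high, x 12 to 82
- kit_tray: grey kit tray, fixed, 216x130x26 mm. Origin under its centre; +x along its length, +y towards the sleeve nests. At y=-33 the rod's groove, rod sunk flush, with a finger recess open to the -y side at x -40..16, y -65..9, floor 4 mm high: only there can the rod be taken. At y=33 the nests, floor 16 mm high: long x -100..-9, short x 30..94.
- long_nest (a point): centre of the long sleeve's axis when it lies in the empty long nest: 35.5 mm above the bench; nest 91 mm long and 39 mm wide, 10 mm deep below the tray's top at 26 mm, along the tray's x
- long_sleeve: long steel die sleeve, jammed, lying on the bench: tube 85 mm long, 40 mm outside, 25 mm bore, 0.5 kg, same at both ends. Origin at the middle of its axis (19.5 mm above what it lies on), x along the axis; it may roll about x
- short_sleeve: short steel die sleeve, jammed, lying on the bench: the duplicate, to be left. 58 mm long, 40 mm outside, 25 mm bore, 0.34 kg. Origin at the middle of its axis, x along the axis
- short_in_tray: short sleeve, same size, already in its nest in the tray. Origin at the middle of its axis, x along the axis
- slug: white nylon slug jammed in the long sleeve, 22.5 mm dia x 24 mm, somewhere within 16 mm of the sleeve's middle; a burr holds it with about 8 N of friction. Origin at its middle, x along its axis
- push_rod: push rod 183 mm long, 0.27 kg: brass shaft 16 mm dia, 138 mm long, and at the rear a black square grip 24x24x45 mm. Origin on its axis at the balance point, 80 mm behind the tip; +x towards the tip. In the tray its tip points along the tray's -x and its axis is 16 mm above the bench, origin in the middle of the finger recess
- rod_tip (a point): centre of the rod's flat tip, 80 mm along the rod's +x from its origin
- rod_grip (a point): centre of the rod's black grip, 80.5 mm behind the rod's origin; the rod on its rests has this point over or behind the rear rest, 60.5 mm above the bench
- shelf_corner (a point): obstacle: lower front corner nearest the robot of the raised stacking shelf, fixed; its floor is 115 mm and its walls 315 mm above the bench. From this corner its front runs 410 mm back and to the left (direction x 0.5, y 0.87), the shelf lies beyond; swing past it with the hand drawn in to about 0.45 m from the base
- clamp_handle (a point): obstacle: top end of the red handle of the toggle clamp on the tray-holding plate in the middle of the bench, fixed, 157 mm high; plate 220 x 150 mm with guides 34 mm high; carry things over it
- tally_counter: chrome tally counter, 45 mm round, 23 mm high, beside the fixture; origin under its centre; leave alone
- white_jar: white jar, 54 mm round, 67 mm high, beside the fixture; origin under its centre; leave alone
- black_marker: black marker pen, 136 mm long, 17 mm high, beside the fixture on the side away from the robot; origin under its centre; leave alone
- red_marker: red and white marker pen, 136 mm long, 17 mm high, beside the tray; origin under its centre; leave alone

How it is judged (in metres and radians):
On the way, in this order (a step that is already met when the one before it is completed fails the run):
1. the long sleeve lies in the V-blocks, within 9 mm of the stop plate (x of long_sleeve in the frame of push_fixture between -0.052 and -0.039 m and y of long_sleeve in the frame of push_fixture between -0.005 and 0.005 m and z of long_sleeve in the frame of push_fixture between 0.059 and 0.069 m and angle between the x axis of long_sleeve and the x axis of push_fixture, either way round below 0.08 rad), for 0.2 s.
2. the slug lies in the catch pan, pushed there by the rod reaching through the sleeve in the fixture (all of step 1 and x of slug in the frame of push_fixture between 0.013 and 0.081 m and y of slug in the frame of push_fixture between -0.03 and 0.03 m and z of slug in the frame of push_fixture below 0.04 m and x of rod_tip in the frame of push_fixture above -0.05 m and y of rod_tip in the frame of push_fixture between -0.009 and 0.009 m), for 0.1 s.
3. the rod lies on its two rests again with its tip out of the sleeve (x of rod_tip in the frame of push_fixture below -0.086 m and y of rod_tip in the frame of push_fixture between -0.006 and 0.006 m and z of rod_tip in the frame of push_fixture between 0.0555 and 0.0655 m and z of rod_grip in the frame of push_fixture between 0.0555 and 0.0655 m and y of rod_grip in the frame of push_fixture between -0.008 and 0.008 m), for 0.2 s.
At the end, for the whole second after the job is handed in: Long sleeve in the empty long nest (centre within 6 mm, height 4 mm, 0.08 rad); slug in the catch pan; rod level on guide and rear rest, tip 1 mm or more behind the sleeve's place; all at rest. Short sleeve in the tray moved under 10 mm, duplicate under 30 mm (all of step 3 and horizontal distance between long_sleeve and long_nest below 0.006 m and angle between the x axis of long_sleeve and the x axis of kit_tray, either way round below 0.08 rad and z of long_sleeve in the frame of kit_tray between 0.0315 and 0.0395 m and x of slug in the frame of push_fixture between 0.013 and 0.081 m and y of slug in the frame of push_fixture between -0.03 and 0.03 m and z of slug in the frame of push_fixture below 0.04 m and linear speed of each of long_sleeve, push_rod, slug below 0.03 m/s and distance of short_in_tray from where it was at the start of the episode below 0.01 m and distance of short_sleeve from where it was at the start of the episode below 0.03 m); the robot touches nothing.
It fails at once if a bystander (tally counter, jar or marker) is moved more than 30 mm (distance of any of tally_counter, white_jar, black_marker, red_marker from where it was at the start of the episode above 0.03 m).
It fails at once if the duplicate sleeve is moved more than 30 mm (distance of short_sleeve from where it was at the start of the episode above 0.03 m).
It fails at once if the short sleeve in the tray is moved more than 20 mm (distance of short_in_tray from where it was at the start of the episode above 0.02 m).
It also fails if it takes over 72 s, if anything falls off the work surface, if the arm or the gripper's body presses on something with over 40 N, if the wrist force passes 120 N, or if a joint passes its speed limit or range.

## Working session

There is one attempt and no reset: what is moved stays moved. The work goes in short steps, Python scripts to look and compute and a tool call to move; the robot and the scene stay as the last step left them, time stands still between calls to the robot, and variables do not carry over. Pictures are saved under pics/ and viewed, at most 11 in all, crops included, and the job is handed in when it is done.

Besides the shell and the picture viewer there is one more tool, called after "Request:" by a JSON object that holds its "op" and its "data", one argument or row to a line. carry_out: Moves the arm, as the interface text tells. Its arguments: {"type":"object","properties":{"plan":{"type":"array"},"gripper":{"type":"number"}},"required":["plan"]}

```bash
mkdir -p pics; cat > h.py <<'E'
import numpy as np, cv2
from plant import bot
def ray(name,uv,z):
    c=bot.camera_model(name);K=np.array(c["camera_matrix"],float);d=np.array(c["dist"],float);R=np.array(c["R"]);t=np.array(c["t"]).ravel()
    p=cv2.undistortPoints(np.array(uv,float).reshape(-1,1,2),K,d).reshape(-1,2)
    D=np.c_[p,np.ones(len(p))]@R; C=-R.T@t
    z=np.broadcast_to(np.array(z,float),len(D))
    return C+D*((z-C[2])/D[:,2])[:,None]
def proj(name,X):
    c=bot.camera_model(name);R=np.array(c["R"],float)
    return cv2.projectPoints(np.array(X,float).reshape(-1,1,3),cv2.Rodrigues(R)[0],np.array(c["t"],float).reshape(3,1),np.array(c["camera_matrix"],float),np.array(c["dist"],float))[0].reshape(-1,2)
def shot(name,fn):
    im=bot.capture(name); cv2.imwrite("pics/"+fn+".png",im[:,:,::-1]); return im
E
python3 - <<'E'
from h import *
for n in("top","side"):
    shot(n,n+"0"); c=bot.camera_model(n); R=np.array(c["R"]); print(n,-R.T@np.array(c["t"]).ravel(),R[2],np.array(c["camera_matrix"])[0,0])
print(bot.get_obs(),bot.grip_point_offset)
E
```

```text
top [ 292.92923892   59.99597205 1301.71760374] [ 0.17853537 -0.00781814 -0.98390243] 513.8827266997725
side [333.32831423 949.97238766 603.69326893] [ 0.18594807 -0.86281877 -0.47007137] 433.7441407405798
{'time': 0.1, 'joint_positions': array([ 1.07601605e+00,  3.42638306e-01,  1.52490670e+00, -2.88404010e-05,
        1.27541775e+00, -1.45992914e-01]), 'dq': array([ 0.00110473, -0.00070529, -0.00182973, -0.00231881,  0.00058972,
       -0.00012332]), 'tau': array([ 6.30048999e-04, -4.32005739e+01, -2.44693226e+01,  7.18317926e-02,
        5.26710448e-02, -5.35054198e-05]), 'tool_pos': array([179.23267649, 493.07117202, 226.12728192]), 'tcp_rot': array([-3.14023311e+00, -1.72028861e-04,  2.79281358e+00]), 'contact_force': array([ 0.64142921,  0.06768649, -0.77578533]), 'moment': array([-0.04589686,  0.01715201,  0.00363332]), 'finger_force': 0.0, 'grip_width': 91.80625259485521} 18.8
```

View pics/top0.png

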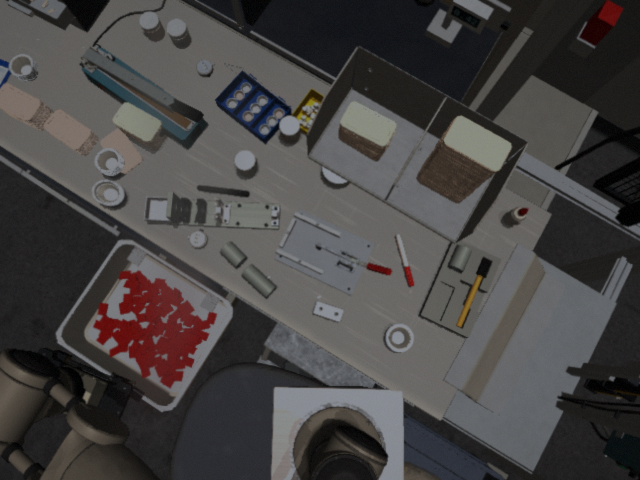

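View pics/side0.png

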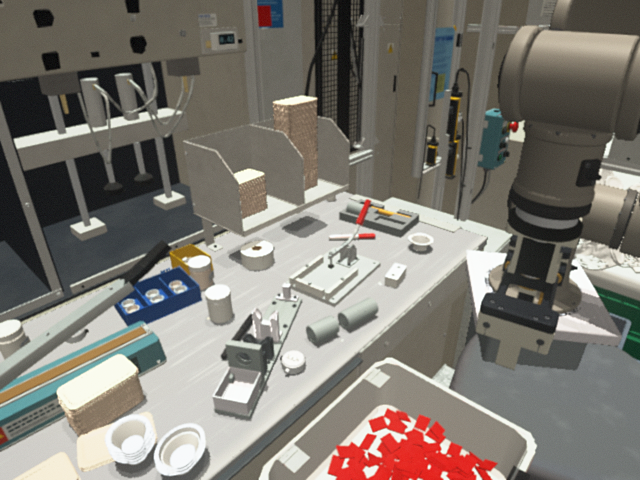

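The top view shows the fixture at (150–280, 210), the duplicate sleeve at (233,254), the long sleeve at (259,280) and the tray at (460,285) with the rod at (475,290). The side view shows the same objects, with the pan at (240,385). Next I'll view enlarged crops.

```bash
python3 - <<'E'
from h import *
t=cv2.imread("pics/top0.png")
a=cv2.resize(t[180:305,135:335],None,fx=4,fy=4,interpolation=cv2.INTER_CUBIC)
cv2.imwrite("pics/c1.png",a)
b=cv2.resize(t[225:345,405:515],None,fx=5,fy=5,interpolation=cv2.INTER_CUBIC)
cv2.imwrite("pics/c2.png",b)
print(proj("top",[[0,0,0],[179,493,226],[179,493,400]]).round(), proj("side",[[0,0,0],[179,493,226]]).round())
print(ray("top",[[233,254],[259,280],[484,267],[462,325],[278,215],[150,210]],[20,20,16,16,10,10]).round())
E
```

```text
[[338. 452.]
 [102. 379.]
 [ 60. 389.]] [[533. 286.]
 [513. 343.]]
[[ 471.  272.   20.]
 [ 407.  204.   20.]
 [ 454. -363.   16.]
 [ 308. -303.   16.]
 [ 577.  164.   10.]
 [ 582.  494.   10.]]
```

View pics/c1.png

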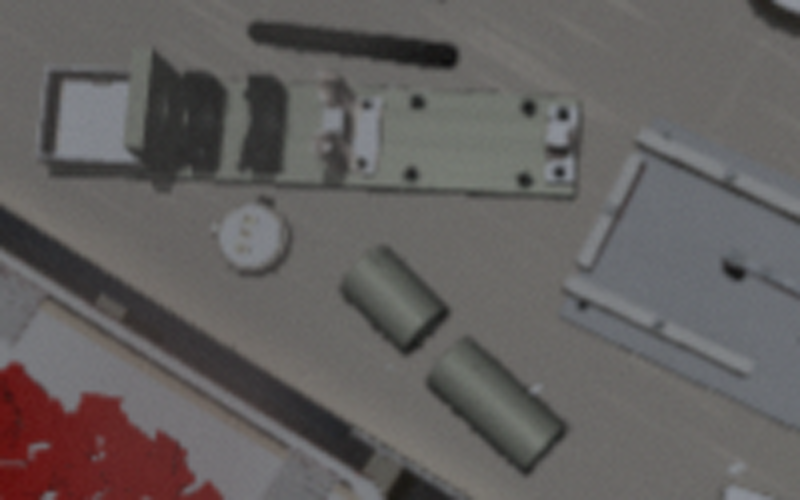

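View pics/c2.png

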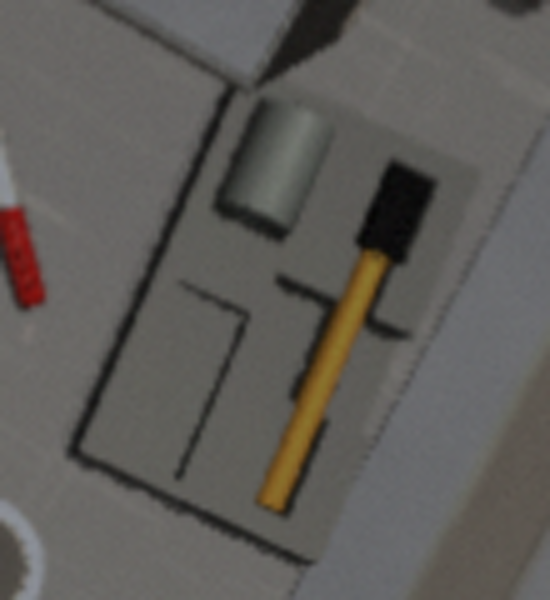

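The c1 crop shows the fixture axis running almost horizontally, with the pan at left and the rear rest at crop (560,130). The short sleeve is centred at (395,298) and the long one at (497,405). In the c2 crop the rod tip is at (272,500), the grip end at (412,170), and the tray corner at (75,455). Next I'll measure these on averaged frames.

```bash
cat >> h.py <<'E'
def avg(name,n=6): return np.mean([bot.capture(name).astype(np.float32) for _ in range(n)],0)
def edge(img,a,b,hw=4,sign=0,n=60):
    """max-gradient line near segment a-b (pixels); returns fitted point pair. sign>0: brighter toward left normal side"""
    g=img.mean(2) if img.ndim==3 else img; g=cv2.GaussianBlur(g,(0,0),0.7)
    a=np.array(a,float);b=np.array(b,float);d=(b-a)/np.linalg.norm(b-a);nn=np.array([d[1],-d[0]])
    s=np.arange(-hw,hw+.01,.1);P=[]
    for f in np.linspace(0.04,.96,n):
        q=a+(b-a)*f+s[:,None]*nn
        v=cv2.remap(g,q[:,0].astype(np.float32)[None],q[:,1].astype(np.float32)[None],cv2.INTER_LINEAR)[0]
        w=np.gradient(v); w=np.abs(w) if sign==0 else w*sign
        P.append(q[w.argmax()])
    P=np.array(P,np.float32)
    vx,vy,x,y=cv2.fitLine(P,cv2.DIST_HUBER,0,.01,.01).ravel();u=np.array([vx,vy]);c=np.array([x,y])
    if u@d<0:u=-u
    r=np.abs((P-c)@np.array([-u[1],u[0]]))
    return c+u*((a-c)@u),c+u*((b-c)@u),np.median(r)
E
python3 - <<'E'
from h import *
T=avg("top");S=avg("side");np.save("T0.npy",T);np.save("S0.npy",S)
c1=lambda x,y:(135+(x-1.5)/4,180+(y-1.5)/4); c2=lambda x,y:(405+(x-2)/5,225+(y-2)/5)
def blob(m,seed):
    m=cv2.morphologyEx(m.astype(np.uint8),cv2.MORPH_OPEN,np.ones((2,2)))
    n,l=cv2.connectedComponents(m); y,x=np.nonzero(l==l[int(seed[1]),int(seed[0])]); return np.c_[x,y].astype(np.float32)
R,G,B=T[...,0],T[...,1],T[...,2]
ye=blob((R-B>45)&(G>55)&(G-B>30),c2(330,380)); bl=blob((T.max(2)<32),c2(397,210))
for nm,p,z in(("yellow",ye,22),("black",bl,28)):
    r=cv2.minAreaRect(p); bx=cv2.boxPoints(r); q=ray("top",bx,z)
    # extents along the axis
    W=ray("top",p,z)[:,:2]; c=W.mean(0); u=np.linalg.svd(W-c,full_matrices=False)[2][0]; s=(W-c)@u; t=(W-c)@[-u[1],u[0]]
    print(nm,len(p),"mean",c.round(1),"dir",np.degrees(np.arctan2(u[1],u[0])).round(2),"len",np.ptp(s).round(1),"wid",np.ptp(t).round(1),"ends",(c+u*s.min()).round(1),(c+u*s.max()).round(1))
def L(nm,a,b,z,sign=0,hw=4):
    p,q,r=edge(T,a,b,hw,sign);w=ray("top",[p,q],z)[:,:2];d=w[1]-w[0]
    print(nm,w.round(1).tolist(),"ang",np.degrees(np.arctan2(d[1],d[0])).round(2),"res",r.round(2)); return w
L("fix far",c1(300,87),c1(570,100),10); L("fix near",c1(240,181),c1(570,196),10);L("fix rear",c1(579,104),c1(577,192),10)
L("plate top near edge?",c1(150,50),c1(148,150),92)
L("plate top -",c1(128,75),c1(128,150),92)
L("pan left",c1(45,75),c1(38,155),30)
L("tray left",c2(230,105),c2(85,430),26);L("tray near",c2(90,462),c2(290,548),26);L("tray right",c2(325,520),c2(475,180),26,hw=3)
L("nest right edge",c2(246,318),c2(183,472),26)
for nm,e in(("long",[((452,345),(560,432)),((430,378),(530,470)),((532,468),(563,430))]),("short",[((375,250),(443,305)),((343,288),(405,348)),((408,348),(445,310))])):
    for i,(a,b) in enumerate(e): L(nm+str(i),c1(*a),c1(*b),[20,20,19.5][i],hw=3)
E
```

```text
yellow 297 mean [ 366.  -323.1] dir 155.61 len 138.2 wid 13.8 ends [ 429.3 -351.8] [ 303.4 -294.7]
black 166 mean [ 450.  -360.2] dir 156.33 len 45.0 wid 23.9 ends [ 470.7 -369.3] [ 429.4 -351.2]
fix far [[608.4, 341.9], [603.2, 167.2]] ang -91.71 res 0.88
fix near [[546.5, 376.5], [542.9, 164.8]] ang -90.98 res 0.33
fix rear [[600.8, 169.3], [543.2, 164.5]] ang -175.18 res 1.18
plate top near edge? [[608.9, 415.9], [547.2, 417.0]] ang 178.99 res 0.28
plate top - [[593.3, 419.9], [546.9, 416.0]] ang -175.27 res 0.06
pan left [[606.6, 491.1], [554.4, 490.7]] ang -179.59 res 0.13
tray left [[507.4, -270.2], [342.0, -197.3]] ang 156.21 res 0.52
tray near [[322.9, -201.7], [278.8, -297.9]] ang -114.62 res 0.18
tray right [[297.2, -324.0], [469.2, -401.3]] ang -24.18 res 0.32
nest right edge [[396.7, -284.0], [322.2, -246.6]] ang 153.36 res 0.85
long0 [[443.8, 233.1], [396.4, 159.9]] ang -122.98 res 0.44
long1 [[416.5, 250.8], [360.7, 186.3]] ang -130.9 res 0.19
long2 [[366.8, 181.2], [388.8, 160.7]] ang -43.07 res 0.56
short0 [[506.9, 280.4], [468.6, 239.7]] ang -133.36 res 0.12
short1 [[473.3, 307.3], [435.8, 266.9]] ang -132.88 res 0.18
short2 [[437.0, 258.8], [461.9, 237.3]] ang -40.89 res 0.41
```

The rod comes out well: tip (303,-295), grip end (471,-369), measured length 183 mm against the given 183. The fixture edges disagree with each other, so I'll look closer with contrast.

```bash
python3 - <<'E'
from h import *
T=np.load("T0.npy");S=np.load("S0.npy")
def crop(I,x0,y0,x1,y1,f):
    c=I[y0:y1,x0:x1];c=np.clip((c-c.min())/(np.percentile(c,99)-c.min())*255,0,255).astype(np.uint8)[...,::-1]
    return cv2.resize(c,None,fx=f,fy=f,interpolation=cv2.INTER_CUBIC)
a=crop(T,140,186,289,236,5.36); b=crop(S,200,275,390,420,2.25)
a2=crop(T,215,236,285,302,4.6)
cv=np.zeros((600,800,3),np.uint8)
cv[:a.shape[0],:a.shape[1]]=a[:,:800]; cv[270:270+b.shape[0],:b.shape[1]]=b; cv[270:270+a2.shape[0],440:440+a2.shape[1]]=a2
print(a.shape,b.shape,a2.shape)
cv2.imwrite("pics/c3.png",cv)
E
```

```text
(268, 799, 3) (326, 428, 3) (304, 322, 3)
```

View pics/c3.png

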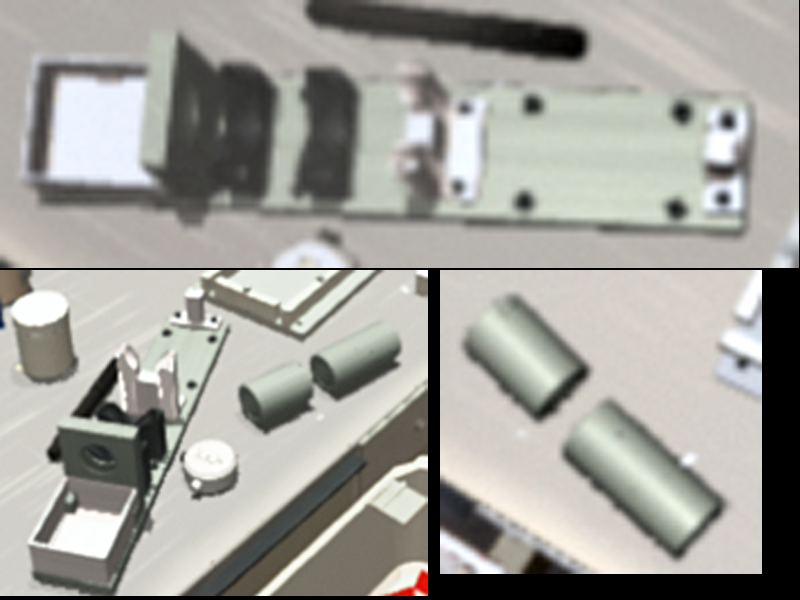

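The c3 picture gives these picture pixels:
- **Plate:** the top strip's x=0 edge runs (178,33)–(165,172).
- **Base:** rear corners at (752,95) and (746,228).
- **Guide:** slot floor at about (421,130).
- **Rear rest:** top at about (722,147).
- **Sleeves:** clear outlines at right.

```bash
python3 - <<'E'
from h import *
T=np.load("T0.npy")
f=lambda x,y:(140+(x-2.2)/5.36,186+(y-2.2)/5.36); g=lambda x,y:(215+(x-440-1.8)/4.6,236+(y-270-1.8)/4.6)
def L(nm,a,b,z,hw=2,sign=0):
    p,q,r=edge(T,a,b,hw,sign);w=ray("top",[p,q],z)[:,:2];d=w[1]-w[0]
    print(nm,w.round(1).tolist(),"ang",np.degrees(np.arctan2(d[1],d[0])).round(2),"res",r.round(2)); return p,q,w
L("far",f(380,80),f(740,94),10,1.5);L("near",f(380,212),f(735,226),10,1.5)
L("rear",f(751,100),f(746,222),10,1.5)
L("plate x0",f(176,50),f(166,160),92,1.2);L("plate x12",f(152,50),f(142,160),92,1.2)
print("plate corners",ray("top",[f(178,33),f(165,172),f(141,168),f(153,37)],92).round(1).tolist())
print("guide floor",ray("top",[f(421,130),f(421,110),f(421,150)],52.5).round(1).tolist())
print("rest",ray("top",[f(724,147),f(724,130),f(724,165)],48.5).round(1).tolist())
for nm,E in(("long",[((615,405),(718,495),20),((567,445),(675,555),20),((682,553),(718,510),19.5),((567,440),(602,404),19.5)]),("short",[((518,298),(584,368),20),((468,345),(535,415),20),((543,413),(584,375),19.5),((468,335),(505,298),19.5)])):
    for i,(a,b,z) in enumerate(E): L(nm+str(i),g(*a),g(*b),z,2)
E
```

```text
far [[609.8, 339.8], [603.6, 166.1]] ang -92.06 res 0.42
near [[545.0, 335.7], [544.0, 165.9]] ang -90.36 res 0.45
rear [[605.1, 163.2], [545.2, 163.0]] ang -179.83 res 0.42
plate x0 [[602.0, 415.8], [551.1, 417.1]] ang 178.51 res 0.18
plate x12 [[601.8, 427.4], [551.0, 429.3]] ang 177.9 res 0.24
plate corners [[610.0, 415.1, 92.0], [545.5, 416.1, 92.0], [547.1, 427.0, 92.0], [607.8, 426.3, 92.0]]
guide floor [[576.6, 310.0, 52.5], [586.1, 310.6, 52.5], [567.1, 309.5, 52.5]]
rest [[572.9, 169.3, 48.5], [581.1, 169.6, 48.5], [564.4, 169.0, 48.5]]
long0 [[446.2, 220.4], [397.6, 163.3]] ang -130.4 res 0.16
long1 [[418.5, 250.2], [361.4, 188.3]] ang -132.71 res 0.12
long2 [[365.0, 181.5], [388.0, 162.3]] ang -39.98 res 0.61
long3 [[425.4, 247.5], [446.5, 230.5]] ang -38.82 res 0.74
short0 [[503.7, 276.5], [466.5, 237.7]] ang -133.73 res 0.13
short1 [[472.5, 306.6], [435.9, 267.0]] ang -132.72 res 0.18
short2 [[436.9, 257.9], [459.6, 238.1]] ang -41.19 res 0.2
short3 [[482.5, 305.5], [503.6, 286.3]] ang -42.28 res 0.5
```

Fixture origin comes out at about (577.8,416) with yaw 88.9°; the plate, guide and rest spacing fit the drawing. The long sleeve is at (406,205.5), axis 48.4°. Moving above it now.

Request:
{"op": "carry_out", "data": {
  "plan": [
    {"tx": 18.5,"ty": -24,"rz": -0.149},
    {"tx": 18.5,"ty": -24,"rz": -0.149},
    {"tx": 18.5,"ty": -24,"rz": -0.149},
    {"tx": 18.5,"ty": -24,"rz": -0.149},
    {"tx": 18.5,"ty": -24,"rz": -0.149},
    {"tx": 18.5,"ty": -24,"rz": -0.149},
    {"tx": 18.5,"ty": -24,"rz": -0.149},
    {"tx": 18.5,"ty": -24,"rz": -0.149},
    {"tx": 18.5,"ty": -24,"rz": -0.149},
    {"tx": 18.5,"ty": -24,"rz": -0.149},
    {"tx": 18.5,"ty": -24,"rz": -0.149},
    {"tx": 18.5,"ty": -24,"rz": -0.149}
  ],
  "gripper": 0.3
}}

```text
invalid input at $.plan[0]: expected keys tx, ty, tz, rx, ry, rz
```

```bash
python3 - <<'E'
from h import *
o=bot.get_obs();print(o["time"],o["tool_pos"],o["tcp_rot"],o["grip_width"],o["joint_positions"])
f=lambda x,y:(405+(x-2)/5,225+(y-2)/5)
print("shelf",ray("top",[f(250,88)],115),"clamp plate",ray("top",[(275.4,258.4)],5),"chip",ray("top",[(268.6,276.6)],3),"handle",ray("top",[(388,269)],[157]))
E
```

```text
0.7 [179.43046265 493.41932141 226.76289595] [3.14141829e+00 3.28691760e-05 2.79281711e+00] 92.14969277409993 [ 1.07598668e+00  3.41956584e-01  1.52410047e+00 -7.46976543e-06
  1.27535830e+00 -1.46031932e-01]
shelf [[ 498.66311489 -262.11285196  115.        ]] clamp plate [[464.63705602 166.59488498   5.        ]] chip [[418.08504576 182.1644122    3.        ]] handle [[426.70572853 -98.95655665 157.        ]]
```

Request:
{"op": "carry_out", "data": {
  "plan": [
    {"tx": 18.5,"ty": -24,"tz": 0,"rx": 0,"ry": 0,"rz": -0.149},
    {"tx": 18.5,"ty": -24,"tz": 0,"rx": 0,"ry": 0,"rz": -0.149},
    {"tx": 18.5,"ty": -24,"tz": 0,"rx": 0,"ry": 0,"rz": -0.149},
    {"tx": 18.5,"ty": -24,"tz": 0,"rx": 0,"ry": 0,"rz": -0.149},
    {"tx": 18.5,"ty": -24,"tz": 0,"rx": 0,"ry": 0,"rz": -0.149},
    {"tx": 18.5,"ty": -24,"tz": 0,"rx": 0,"ry": 0,"rz": -0.149},
    {"tx": 18.5,"ty": -24,"tz": 0,"rx": 0,"ry": 0,"rz": -0.149},
    {"tx": 18.5,"ty": -24,"tz": 0,"rx": 0,"ry": 0,"rz": -0.149},
    {"tx": 18.5,"ty": -24,"tz": 0,"rx": 0,"ry": 0,"rz": -0.149},
    {"tx": 18.5,"ty": -24,"tz": 0,"rx": 0,"ry": 0,"rz": -0.149},
    {"tx": 18.5,"ty": -24,"tz": 0,"rx": 0,"ry": 0,"rz": -0.149},
    {"tx": 18.5,"ty": -24,"tz": 0,"rx": 0,"ry": 0,"rz": -0.149}
  ],
  "gripper": 0.3
}}

```text
time: 1.9
tool_pos: [402.1, 204.4, 226.9]
tcp_rot: [3.141, -0.0, 0.999]
contact_force: [0.4, 1.1, 0.7]
grip_width: 64.3
finger_force: 0.0
```

Request:
{"op": "carry_out", "data": {
  "plan": [
    {"tx": 2.5,"ty": 0,"tz": -30,"rx": 0,"ry": 0,"rz": -0.08},
    {"tx": 2,"ty": 0,"tz": -40,"rx": 0,"ry": 0,"rz": -0.08},
    {"tx": 0,"ty": 0,"tz": -40,"rx": 0,"ry": 0,"rz": 0},
    {"tx": 0,"ty": 0,"tz": -40,"rx": 0,"ry": 0,"rz": 0},
    {"tx": 0,"ty": 0,"tz": -30,"rx": 0,"ry": 0,"rz": 0},
    {"tx": 0,"ty": 0,"tz": -15,"rx": 0,"ry": 0,"rz": 0},
    {"tx": 0,"ty": 0,"tz": -12,"rx": 0,"ry": 0,"rz": 0},
    {"tx": 0,"ty": 0,"tz": -7,"rx": 0,"ry": 0,"rz": 0},
    {"tx": 0,"ty": 0,"tz": 0,"rx": 0,"ry": 0,"rz": 0}
  ]
}}

```text
time: 2.8
tool_pos: [405.6, 205.3, 12.2]
tcp_rot: [-3.141, 0.001, 0.845]
contact_force: [-0.3, -0.0, 0.6]
grip_width: 64.3
finger_force: 0.0
```

Request:
{"op": "carry_out", "data": {
  "plan": [
    {"tx": 0,"ty": 0,"tz": 0,"rx": 0,"ry": 0,"rz": 0},
    {"tx": 0,"ty": 0,"tz": 0,"rx": 0,"ry": 0,"rz": 0},
    {"tx": 0,"ty": 0,"tz": 0,"rx": 0,"ry": 0,"rz": 0},
    {"tx": 0,"ty": 0,"tz": 0,"rx": 0,"ry": 0,"rz": 0},
    {"tx": 0,"ty": 0,"tz": 0,"rx": 0,"ry": 0,"rz": 0}
  ],
  "gripper": 1
}}

```text
time: 3.3
tool_pos: [406.5, 205.4, 13.3]
tcp_rot: [3.141, -0.001, 0.845]
contact_force: [-0.3, -1.3, 5.7]
grip_width: 39.4
finger_force: 29.9
```

Request:
{"op": "carry_out", "data": {
  "plan": [
    {"tx": 0,"ty": 0,"tz": 30,"rx": 0,"ry": 0,"rz": 0},
    {"tx": 0,"ty": 0,"tz": 40,"rx": 0,"ry": 0,"rz": 0},
    {"tx": 0,"ty": 0,"tz": 40,"rx": 0,"ry": 0,"rz": 0},
    {"tx": 20,"ty": 19,"tz": 27,"rx": 0,"ry": 0,"rz": 0.1},
    {"tx": 25,"ty": 24,"tz": 0,"rx": 0,"ry": 0,"rz": 0.121},
    {"tx": 25,"ty": 24,"tz": 0,"rx": 0,"ry": 0,"rz": 0.121},
    {"tx": 25,"ty": 24,"tz": 0,"rx": 0,"ry": 0,"rz": 0.121},
    {"tx": 25,"ty": 24,"tz": 0,"rx": 0,"ry": 0,"rz": 0.121},
    {"tx": 25,"ty": 24,"tz": 0,"rx": 0,"ry": 0,"rz": 0.123},
    {"tx": 25.6,"ty": 25.1,"tz": 0,"rx": 0,"ry": 0,"rz": 0},
    {"tx": 0,"ty": 0,"tz": 0,"rx": 0,"ry": 0,"rz": 0},
    {"tx": 0,"ty": 0,"tz": 0,"rx": 0,"ry": 0,"rz": 0}
  ]
}}

```text
time: 4.5
tool_pos: [575.4, 369.3, 147.0]
tcp_rot: [-3.137, 0.002, 1.552]
contact_force: [-0.1, -0.4, -6.5]
grip_width: 39.6
finger_force: 29.9
```

Request:
{"op": "carry_out", "data": {
  "plan": [
    {"tx": 0,"ty": 0,"tz": -20,"rx": 0,"ry": 0,"rz": 0},
    {"tx": 0,"ty": 0,"tz": -20,"rx": 0,"ry": 0,"rz": 0},
    {"tx": 0,"ty": 0,"tz": -12,"rx": 0,"ry": 0,"rz": 0},
    {"tx": 0,"ty": 0,"tz": 0,"rx": 0,"ry": 0,"rz": 0},
    {"tx": 0,"ty": 0,"tz": 0,"rx": 0,"ry": 0,"rz": 0}
  ]
}}

```text
time: 5.0
tool_pos: [576.4, 369.3, 98.2]
tcp_rot: [3.142, 0.0, 1.552]
contact_force: [-0.3, 0.6, -6.6]
grip_width: 39.7
finger_force: 29.9
```

```bash
python3 - <<'E'
from h import *
S=avg("side",4);T=avg("top",4);np.save("S1.npy",S);np.save("T1.npy",T)
def crop(I,x0,y0,x1,y1,f):
    c=I[y0:y1,x0:x1];c=np.clip((c-c.min())/(np.percentile(c,98)-c.min())*255,0,255).astype(np.uint8)[...,::-1]
    return cv2.resize(c,None,fx=f,fy=f,interpolation=cv2.INTER_CUBIC)
a=crop(S,210,280,310,430,4);b=crop(T,140,175,240,240,4)
cv=np.zeros((600,800,3),np.uint8);cv[:600,:400]=a;cv[:260,400:]=b
cv2.imwrite("pics/c4.png",cv)
E
```

```text
(no output)
```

View pics/c4.png

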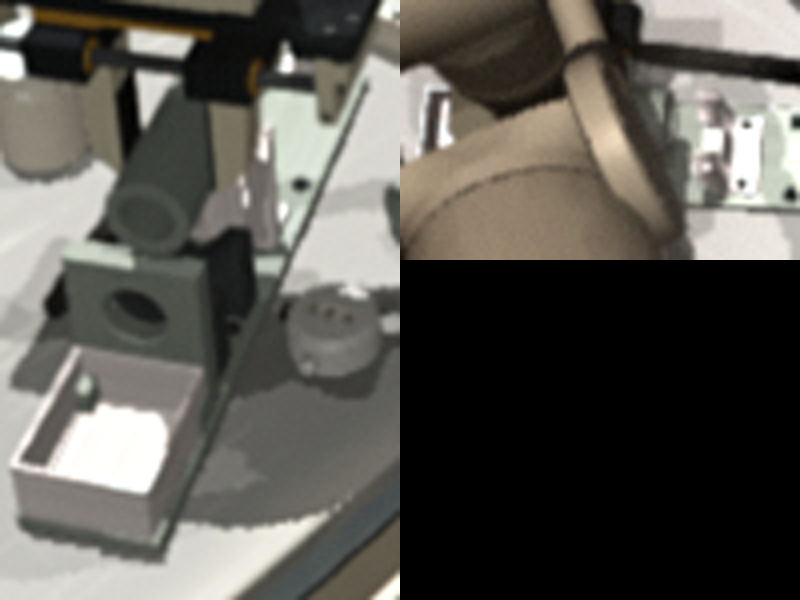

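The sleeve's front end is centred at crop (147,217) and the plate's hole at (135,308). The sleeve hangs just behind the plate without touching it. Checking lateral alignment.

```bash
python3 - <<'E'
from h import *
p=lambda x,y:(210+(x-1.5)/4,280+(y-1.5)/4)
print(ray("side",[p(147,217)],105),"hole",ray("side",[p(135,308)],64),"plate top corners x12",ray("side",[p(63,252),p(205,268)],92))
print(proj("side",[[577.0,412,105],[578,428,64]]).round(1),p(147,217),p(135,308), bot.get_obs()["contact_force"],bot.get_obs()["tool_pos"])
E
```

```text
[[577.7995025  408.46023247 105.        ]] hole [[582.45229734 422.14185651  64.        ]] plate top corners x12 [[612.21244975 423.35716748  92.        ]
 [548.48540861 420.62232927  92.        ]]
[[246.1 335.3]
 [244.6 359.3]] (246.375, 333.875) (243.375, 356.625) [-0.19289489  0.79397154 -5.71011185] [576.6442999  369.5867174   98.19586841]
```

Request:
{"op": "carry_out", "data": {
  "plan": [
    {"tx": 1.5,"ty": -2,"tz": -10,"rx": 0,"ry": 0,"rz": 0},
    {"tx": 0,"ty": 0,"tz": -10,"rx": 0,"ry": 0,"rz": 0},
    {"tx": 0,"ty": 0,"tz": -10,"rx": 0,"ry": 0,"rz": 0},
    {"tx": 0,"ty": 0,"tz": -5,"rx": 0,"ry": 0,"rz": 0},
    {"tx": 0,"ty": 0,"tz": 0,"rx": 0,"ry": 0,"rz": 0},
    {"tx": 0,"ty": 0,"tz": 0,"rx": 0,"ry": 0,"rz": 0}
  ]
}}

```text
time: 6.0
tool_pos: [578.1, 367.6, 62.7]
tcp_rot: [3.142, -0.0, 1.552]
contact_force: [0.2, 1.4, -5.6]
grip_width: 39.3
finger_force: 29.9
```

Request:
{"op": "carry_out", "data": {
  "plan": [
    {"tx": 0,"ty": 0,"tz": -2,"rx": 0,"ry": 0,"rz": 0},
    {"tx": 0,"ty": 0,"tz": -2,"rx": 0,"ry": 0,"rz": 0},
    {"tx": 0,"ty": 0,"tz": 0,"rx": 0,"ry": 0,"rz": 0}
  ]
}}

```text
time: 6.3
tool_pos: [578.3, 367.6, 59.1]
tcp_rot: [3.141, -0.0, 1.552]
contact_force: [0.3, 0.3, -4.2]
grip_width: 39.7
finger_force: 29.9
```

Request:
{"op": "carry_out", "data": {
  "plan": [
    {"tx": 0,"ty": 0,"tz": -1.3,"rx": 0,"ry": 0,"rz": 0},
    {"tx": 0,"ty": 0,"tz": -0.7,"rx": 0,"ry": 0,"rz": 0},
    {"tx": 0,"ty": 0,"tz": 0,"rx": 0,"ry": 0,"rz": 0}
  ]
}}

```text
time: 6.6
tool_pos: [578.6, 367.8, 58.5]
tcp_rot: [3.139, -0.001, 1.552]
contact_force: [-1.4, -2.6, 5.2]
grip_width: 39.4
finger_force: 29.9
```

Request:
{"op": "carry_out", "data": {
  "plan": [
    {"tx": 0,"ty": 0,"tz": 0,"rx": 0,"ry": 0,"rz": 0},
    {"tx": 0,"ty": 0,"tz": 0,"rx": 0,"ry": 0,"rz": 0},
    {"tx": 0,"ty": 0,"tz": 0,"rx": 0,"ry": 0,"rz": 0},
    {"tx": 0,"ty": 0,"tz": 0,"rx": 0,"ry": 0,"rz": 0}
  ],
  "gripper": 0.4
}}

```text
time: 7.0
tool_pos: [578.0, 367.5, 56.5]
tcp_rot: [-3.142, 0.0, 1.552]
contact_force: [-0.5, -0.0, 0.5]
grip_width: 54.9
finger_force: 0.0
```

Request:
{"op": "carry_out", "data": {
  "plan": [
    {"tx": 0,"ty": 0,"tz": 20,"rx": 0,"ry": 0,"rz": 0},
    {"tx": 0,"ty": 0,"tz": 40,"rx": 0,"ry": 0,"rz": 0},
    {"tx": -10,"ty": -20,"tz": 40,"rx": 0,"ry": 0,"rz": 0.06},
    {"tx": -20,"ty": -45,"tz": 40,"rx": 0,"ry": 0,"rz": 0.13},
    {"tx": -20,"ty": -45,"tz": 10,"rx": 0,"ry": 0,"rz": 0.13},
    {"tx": -20,"ty": -45,"tz": 0,"rx": 0,"ry": 0,"rz": 0.13},
    {"tx": -20,"ty": -45,"tz": 0,"rx": 0,"ry": 0,"rz": 0.13},
    {"tx": -20,"ty": -45,"tz": 0,"rx": 0,"ry": 0,"rz": 0.13},
    {"tx": -20,"ty": -45,"tz": 0,"rx": 0,"ry": 0,"rz": 0.13},
    {"tx": -20,"ty": -45,"tz": 0,"rx": 0,"ry": 0,"rz": 0.13},
    {"tx": -20,"ty": -45,"tz": 0,"rx": 0,"ry": 0,"rz": 0.13},
    {"tx": 0,"ty": 0,"tz": 0,"rx": 0,"ry": 0,"rz": 0}
  ]
}}

```text
time: 8.2
tool_pos: [414.3, 0.6, 198.5]
tcp_rot: [-3.14, 0.0, 2.63]
contact_force: [0.2, -0.4, 0.6]
grip_width: 55.3
finger_force: 0.0
```

```bash
python3 - <<'E'
from h import *
S=avg("side",4);T=avg("top",4);np.save("S2.npy",S);np.save("T2.npy",T)
def crop(I,x0,y0,x1,y1,f):
    c=I[y0:y1,x0:x1];c=np.clip((c-c.min())/(np.percentile(c,98)-c.min())*255,0,255).astype(np.uint8)[...,::-1]
    return cv2.resize(c,None,fx=f,fy=f,interpolation=cv2.INTER_CUBIC)
a=crop(S,210,270,330,430,3.33);b=crop(T,140,180,290,240,5.33)
cv=np.zeros((600,800,3),np.uint8);cv[:b.shape[0],:800]=b[:,:800];cv[320:600,:400]=a[:280,:400]
cv[320:600,400:800]=crop(T,400,225,520,345,3.33)[:280,:400][:, :400] if 1 else 0
cv2.imwrite("pics/c5.png",cv)
E
```

```text
(no output)
```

View pics/c5.png

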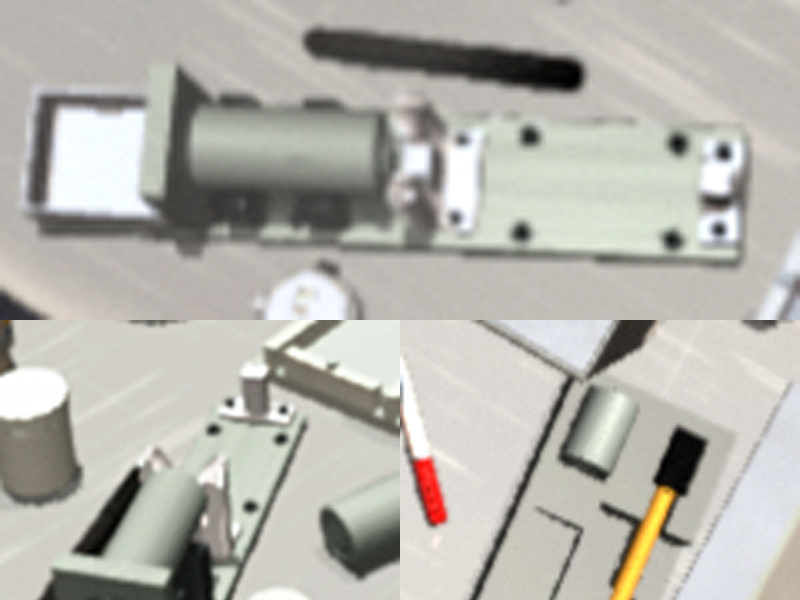

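The sleeve lies in the V-blocks, spanning crop x of about 190–388 and centred around row 148. The guide slot lines up at about (416,162). Refining the axis from the sleeve's sides.

```bash
python3 - <<'E'
from h import *
T=np.load("T2.npy")
f=lambda x,y:(140+(x-2.2)/5.33,180+(y-2.2)/5.33)
def L(nm,a,b,z,hw=1.5):
    p,q,r=edge(T,a,b,hw);w=ray("top",[p,q],z)[:,:2];d=w[1]-w[0]
    print(nm,w.round(1).tolist(),"ang",np.degrees(np.arctan2(d[1],d[0])).round(2),"res",r.round(2))
L("s far",f(205,108),f(375,110),66);L("s near",f(205,185),f(375,193),66);L("end",f(388,120),f(387,185),66)
L("plate x0",f(178,85),f(166,190),92,1.2)
L("rest plate rear",f(742,140),f(738,240),10,1.2);L("rest far",f(706,140),f(740,141),12,1.2);L("rest near",f(702,241),f(736,243),12,1.2)
print(bot.get_obs()["joint_positions"])
print("rest top",ray("top",[f(718,180),f(718,164),f(718,200)],48.5).round(1).tolist(),"slot",ray("top",[f(417,161)],52.5).round(1))
E
```

```text
s far [[594.3, 407.8], [602.5, 329.7]] ang -84.06 res 0.4
s near [[563.3, 405.5], [560.3, 326.6]] ang -92.14 res 0.21
end [[592.9, 321.4], [562.3, 317.6]] ang -172.89 res 0.31
plate x0 [[600.6, 415.7], [551.6, 417.0]] ang 178.48 res 0.18
rest plate rear [[600.7, 162.9], [551.4, 164.7]] ang 177.93 res 0.35
rest far [[601.4, 179.5], [596.7, 164.4]] ang -107.24 res 0.48
rest near [[552.6, 179.8], [551.7, 163.4]] ang -93.29 res 0.23
[-1.72205673e-01  1.72080549e-01  1.84380316e+00  2.06237804e-04
  1.12592300e+00 -1.23349646e+00]
rest top [[572.0, 170.2, 48.5], [579.7, 170.5, 48.5], [562.5, 169.8, 48.5]] slot [[576.7 310.8  52.5]]
```

```bash
python3 - <<'E'
from h import *
T=np.load("T2.npy").mean(2)
f=lambda x,y:(140+(x-2.2)/5.33,180+(y-2.2)/5.33)
print(ray("top",[f(190,148),f(385,150)],84).round(1),ray("top",[f(172,140)],92).round(1))
for X in(300,): 
    u=f(X,0)[0]; print([int(T[v,int(u)-8:int(u)+8].mean()) for v in range(192,226)])
v=int(f(0,150)[1]); print([int(T[v-3:v+4,c].mean()) for c in range(166,222)])
E
```

```text
[[573.1 408.5  84. ]
 [574.3 319.4  84. ]] [[574.8 414.7  92. ]]
[109, 109, 109, 108, 108, 107, 97, 79, 77, 85, 92, 98, 103, 108, 109, 108, 105, 99, 93, 88, 83, 76, 68, 59, 54, 53, 55, 56, 56, 59, 72, 89, 88, 77]
[128, 113, 112, 111, 108, 84, 55, 54, 58, 76, 100, 102, 103, 102, 102, 103, 103, 103, 103, 103, 103, 104, 104, 103, 103, 104, 104, 103, 102, 103, 103, 103, 103, 104, 104, 104, 105, 105, 105, 105, 105, 105, 104, 97, 76, 68, 75, 77, 94, 111, 123, 120, 115, 110, 98, 79]
```

The sleeve's centre is at about (578.3,367), fixture x near -49. That's within tolerance, and the push will seat it against the plate. Now for the rod.

Request:
{"op": "carry_out", "data": {
  "plan": [
    {"tx": -8,"ty": -40,"tz": 0,"rx": 0,"ry": 0,"rz": 0.02},
    {"tx": -8,"ty": -40,"tz": 0,"rx": 0,"ry": 0,"rz": 0.02},
    {"tx": -9,"ty": -40,"tz": 0,"rx": 0,"ry": 0,"rz": 0.02},
    {"tx": -9,"ty": -40,"tz": 0,"rx": 0,"ry": 0,"rz": 0.02},
    {"tx": -9,"ty": -40,"tz": 0,"rx": 0,"ry": 0,"rz": 0.01},
    {"tx": -9,"ty": -40,"tz": 0,"rx": 0,"ry": 0,"rz": 0},
    {"tx": 7,"ty": -44,"tz": 0,"rx": 0,"ry": 0,"rz": 0},
    {"tx": 7,"ty": -44,"tz": 0,"rx": 0,"ry": 0,"rz": 0},
    {"tx": 0,"ty": 0,"tz": -40,"rx": 0,"ry": 0,"rz": 0},
    {"tx": 0,"ty": 0,"tz": -40,"rx": 0,"ry": 0,"rz": 0},
    {"tx": 0,"ty": 0,"tz": 0,"rx": 0,"ry": 0,"rz": 0},
    {"tx": 0,"ty": 0,"tz": 0,"rx": 0,"ry": 0,"rz": 0}
  ],
  "gripper": 0.65
}}

```text
time: 9.8
tool_pos: [378.5, -323.3, 118.6]
tcp_rot: [3.141, -0.001, 2.721]
contact_force: [1.0, -0.7, 0.0]
grip_width: 32.2
finger_force: 0.0
```

Request:
{"op": "carry_out", "data": {
  "plan": [
    {"tx": -2,"ty": -4,"tz": -30,"rx": 0,"ry": 0,"rz": 0},
    {"tx": 0,"ty": 0,"tz": -35,"rx": 0,"ry": 0,"rz": 0},
    {"tx": 0,"ty": 0,"tz": -12,"rx": 0,"ry": 0,"rz": 0},
    {"tx": 0,"ty": 0,"tz": -10,"rx": 0,"ry": 0,"rz": 0},
    {"tx": 0,"ty": 0,"tz": -10,"rx": 0,"ry": 0,"rz": 0},
    {"tx": 0,"ty": 0,"tz": -8,"rx": 0,"ry": 0,"rz": 0},
    {"tx": 0,"ty": 0,"tz": -7,"rx": 0,"ry": 0,"rz": 0},
    {"tx": 0,"ty": 0,"tz": 0,"rx": 0,"ry": 0,"rz": 0},
    {"tx": 0,"ty": 0,"tz": 0,"rx": 0,"ry": 0,"rz": 0}
  ]
}}

```text
time: 10.7
tool_pos: [376.1, -327.8, 6.5]
tcp_rot: [-3.142, 0.0, 2.72]
contact_force: [0.4, -0.3, 0.3]
grip_width: 32.1
finger_force: 0.0
```

Request:
{"op": "carry_out", "data": {
  "plan": [
    {"tx": 0,"ty": 0,"tz": 0,"rx": 0,"ry": 0,"rz": 0},
    {"tx": 0,"ty": 0,"tz": 0,"rx": 0,"ry": 0,"rz": 0},
    {"tx": 0,"ty": 0,"tz": 0,"rx": 0,"ry": 0,"rz": 0},
    {"tx": 0,"ty": 0,"tz": 0,"rx": 0,"ry": 0,"rz": 0}
  ],
  "gripper": 1
}}

```text
time: 11.1
tool_pos: [376.9, -326.2, 6.6]
tcp_rot: [3.139, 0.0, 2.72]
contact_force: [6.0, 7.7, 3.1]
grip_width: 15.3
finger_force: 30.0
```

Request:
{"op": "carry_out", "data": {
  "plan": [
    {"tx": 0,"ty": 0,"tz": 8,"rx": 0,"ry": 0,"rz": 0},
    {"tx": 0,"ty": 0,"tz": 15,"rx": 0,"ry": 0,"rz": 0},
    {"tx": 0,"ty": 0,"tz": 30,"rx": 0,"ry": 0,"rz": 0},
    {"tx": -7,"ty": 10,"tz": 40,"rx": 0,"ry": 0,"rz": 0},
    {"tx": -15,"ty": 25,"tz": 40,"rx": 0,"ry": 0,"rz": 0},
    {"tx": -15,"ty": 25,"tz": 40,"rx": 0,"ry": 0,"rz": -0.1},
    {"tx": -10,"ty": 30,"tz": 30,"rx": 0,"ry": 0,"rz": -0.14},
    {"tx": 0,"ty": 40,"tz": 10,"rx": 0,"ry": 0,"rz": -0.14},
    {"tx": 10,"ty": 45,"tz": 0,"rx": 0,"ry": 0,"rz": -0.14},
    {"tx": 10,"ty": 45,"tz": 0,"rx": 0,"ry": 0,"rz": -0.14},
    {"tx": 10,"ty": 45,"tz": 0,"rx": 0,"ry": 0,"rz": -0.14},
    {"tx": 20,"ty": 44,"tz": 0,"rx": 0,"ry": 0,"rz": -0.14}
  ]
}}

```text
time: 12.3
tool_pos: [371.3, -45.9, 219.4]
tcp_rot: [-3.141, -0.0, 1.865]
contact_force: [1.0, -0.6, -3.1]
grip_width: 15.3
finger_force: 30.0
```

Request:
{"op": "carry_out", "data": {
  "plan": [
    {"tx": 25,"ty": 36,"tz": 0,"rx": 0,"ry": 0,"rz": -0.08},
    {"tx": 25,"ty": 36,"tz": 0,"rx": 0,"ry": 0,"rz": -0.08},
    {"tx": 25,"ty": 36,"tz": 0,"rx": 0,"ry": 0,"rz": -0.08},
    {"tx": 25,"ty": 36,"tz": 0,"rx": 0,"ry": 0,"rz": -0.06},
    {"tx": 25,"ty": 36,"tz": 0,"rx": 0,"ry": 0,"rz": 0},
    {"tx": 25,"ty": 36,"tz": 0,"rx": 0,"ry": 0,"rz": 0},
    {"tx": 25,"ty": 36,"tz": -20,"rx": 0,"ry": 0,"rz": 0},
    {"tx": 25,"ty": 33,"tz": -20,"rx": 0,"ry": 0,"rz": 0},
    {"tx": 0,"ty": 0,"tz": -40,"rx": 0,"ry": 0,"rz": 0},
    {"tx": 0,"ty": 0,"tz": -20,"rx": 0,"ry": 0,"rz": 0},
    {"tx": 0,"ty": 0,"tz": 0,"rx": 0,"ry": 0,"rz": 0},
    {"tx": 0,"ty": 0,"tz": 0,"rx": 0,"ry": 0,"rz": 0}
  ]
}}

```text
time: 13.5
tool_pos: [572.3, 237.3, 119.7]
tcp_rot: [-3.141, 0.0, 1.57]
contact_force: [-0.1, -0.5, -1.5]
grip_width: 14.9
finger_force: 30.0
```

```bash
python3 - <<'E'
from h import *
S=avg("side",4);T=avg("top",4);np.save("S3.npy",S);np.save("T3.npy",T)
print(bot.get_obs()["tool_pos"],bot.get_obs()["tcp_rot"])
def crop(I,x0,y0,x1,y1,f):
    c=I[y0:y1,x0:x1];c=np.clip((c-c.min())/(np.percentile(c,98)-c.min())*255,0,255).astype(np.uint8)[...,::-1]
    return cv2.resize(c,None,fx=f,fy=f,interpolation=cv2.INTER_CUBIC)
a=crop(S,220,250,340,400,4);b=crop(T,180,175,300,250,3.33)
cv=np.zeros((600,800,3),np.uint8);cv[:600,:480]=a;cv[:b.shape[0],480:800]=b[:,:320]
cv2.imwrite("pics/c6.png",cv)
E
```

```text
[572.47751267 237.29340823 120.17321613] [ 3.14020308e+00 -3.56406190e-04  1.56973791e+00]
```

View pics/c6.png

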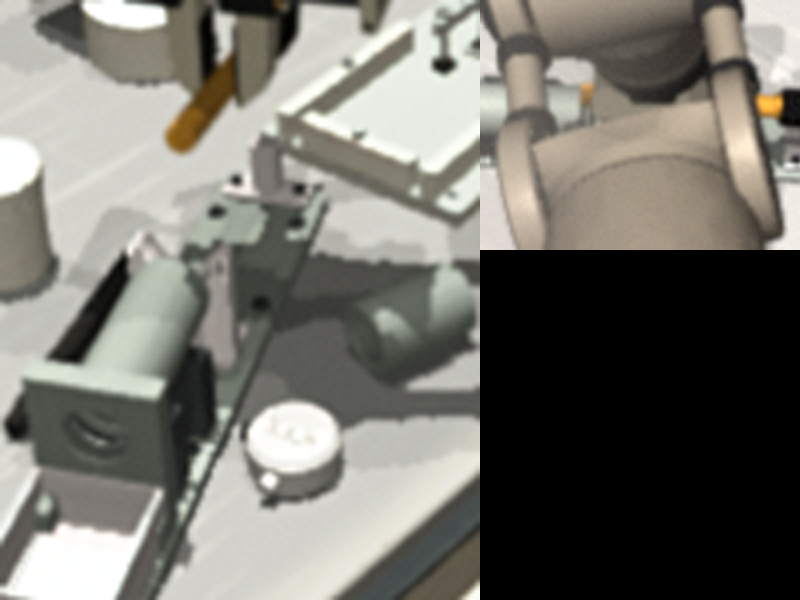

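The rod tip shows at side crop (180,136), and in the top view as yellow near (585,95). The rod is held level above the fixture.

```bash
python3 - <<'E'
from h import *
T=np.load("T3.npy");S=np.load("S3.npy")
print("side tip",ray("side",[(220+178.5/4,250+134.5/4)],129.7).round(1), "expected px", proj("side",[[572.5,317.3,129.7]]))
R,G,B=T[...,0],T[...,1],T[...,2]
m=((R-B>40)&(G-B>20)); m[:190]=0;m[230:]=0
y,x=np.nonzero(m); 
for lo,hi in((195,225),(255,285)):
    k=(x>=lo)&(x<hi); print(lo,k.sum(),x[k].min(),x[k].max(),ray("top",[[x[k].min()-.5,y[k].mean()],[x[k].max()+.5,y[k].mean()]],130).round(1).tolist())
E
```

```text
side tip [[581.2 289.2 129.7]] expected px [[264.46281418 292.43105443]]
195 3 211 212 [[579.0, 313.6, 130.0], [579.1, 309.0, 130.0]]
255 42 263 270 [[570.2, 191.3, 130.0], [570.7, 172.6, 130.0]]
```

```bash
python3 - <<'E'
from h import *
T=np.load("T3.npy");S=np.load("S3.npy")
R,G,B=S[...,0],S[...,1],S[...,2]
m=((R-B>35)&(G-B>12)); m[:255]=0;m[295:]=0;m[:,:255]=0;m[:,285:]=0
y,x=np.nonzero(m);print(len(x))
for r in range(y.min(),y.max()+1):
    k=y==r; print(r,x[k].min(),x[k].max(),end=" | ")
o=bot.get_obs();p=o["tool_pos"];print(p,o["moment"])
for a in np.radians([0,4,8,12,16]):
    u=np.array([0,np.cos(a),np.sin(a)]);c=p+[0,0,9.5]
    for off in(0,-5): print(round(np.degrees(a)),off,"side",proj("side",[c+u*(80+off),c+u*20]).round(1).tolist(),"top tip,gripfront,gripend",proj("top",[c+u*(80+off),c+u*(-58+off),c+u*(-103+off)]).round(1).tolist())
g=T.max(2);v=202
print([(c,int(g[v-1:v+4,c].mean())) for c in range(266,298)])
E
```

```text
182
264 277 277 | 265 276 277 | 266 275 277 | 267 274 277 | 268 273 277 | 269 272 278 | 270 272 278 | 271 271 278 | 272 270 278 | 273 269 277 | 274 268 277 | 275 268 276 | 276 267 275 | 277 266 274 | 278 265 274 | 279 263 273 | 280 263 272 | 281 262 271 | 282 261 270 | 283 261 270 | 284 261 269 | 285 261 268 | 286 262 268 | 287 263 267 | [572.47751267 237.29340823 120.17321613] [-0.15311218  0.00950166  0.00367659]
0 0 side [[264.5, 292.4], [273.7, 275.2]] top tip,gripfront,gripend [[208.8, 204.0], [267.7, 205.5], [286.9, 205.9]]
0 -5 side [[265.3, 290.9], [273.7, 275.2]] top tip,gripfront,gripend [[210.9, 204.1], [269.8, 205.5], [289.0, 206.0]]
4 0 side [[264.3, 289.9], [273.7, 274.6]] top tip,gripfront,gripend [[208.4, 203.5], [267.8, 205.9], [287.0, 206.7]]
4 -5 side [[265.1, 288.6], [273.7, 274.6]] top tip,gripfront,gripend [[210.6, 203.6], [269.9, 206.0], [289.1, 206.7]]
8 0 side [[264.2, 287.3], [273.7, 274.0]] top tip,gripfront,gripend [[208.2, 202.9], [267.7, 206.3], [286.8, 207.3]]
8 -5 side [[265.0, 286.1], [273.7, 274.0]] top tip,gripfront,gripend [[210.3, 203.0], [269.9, 
[... 159 characters left out ...]
0, 283.6], [273.7, 273.4]] top tip,gripfront,gripend [[210.3, 202.5], [269.7, 206.8], [288.5, 208.2]]
16 0 side [[264.2, 281.8], [273.7, 272.7]] top tip,gripfront,gripend [[208.2, 201.8], [267.3, 207.0], [285.9, 208.7]]
16 -5 side [[265.0, 281.0], [273.7, 272.7]] top tip,gripfront,gripend [[210.4, 202.0], [269.4, 207.2], [287.9, 208.9]]
[(266, 100), (267, 99), (268, 94), (269, 91), (270, 69), (271, 32), (272, 23), (273, 24), (274, 23), (275, 24), (276, 25), (277, 24), (278, 23), (279, 26), (280, 26), (281, 27), (282, 29), (283, 35), (284, 37), (285, 37), (286, 39), (287, 42), (288, 54), (289, 87), (290, 105), (291, 107), (292, 107), (293, 107), (294, 107), (295, 106), (296, 106), (297, 107)]
```

The rod sits tilted about 12° tip-up and is held 5–6 mm ahead of its balance point. I'll level it with the tool and line it up.

Request:
{"op": "carry_out", "data": {
  "plan": [
    {"tx": 1.3,"ty": 5,"tz": 0,"rx": -0.105,"ry": 0,"rz": -0.0125},
    {"tx": 1.3,"ty": 5.2,"tz": 0,"rx": -0.105,"ry": 0,"rz": -0.0125},
    {"tx": 0,"ty": 0,"tz": 0,"rx": 0,"ry": 0,"rz": 0},
    {"tx": 0,"ty": 0,"tz": 0,"rx": 0,"ry": 0,"rz": 0}
  ]
}}

```text
time: 14.3
tool_pos: [574.5, 248.2, 119.0]
tcp_rot: [3.139, 0.208, 1.547]
contact_force: [-1.2, -0.7, -2.3]
grip_width: 15.4
finger_force: 30.0
```

```bash
cat > tip.py <<'E'
from h import *
S=avg("side",4);T=avg("top",4)
o=bot.get_obs();p=o["tool_pos"];print(o["time"],p,o["tcp_rot"],o["contact_force"])
R,G,B=S[...,0],S[...,1],S[...,2]
m=((R-B>35)&(G-B>12)); m[:255]=0;m[330:]=0;m[:,:245]=0;m[:,290:]=0
y,x=np.nonzero(m);k=y>=y.max()-8
print("side yellow: low row",y.max(),"cols at tip",x[k].min(),x[k].max())
c=p+[0,2,9.3]
for off in(0,-6):
  for a in(0,.07): 
    u=np.array([.026,np.cos(a),np.sin(a)]); v=np.array([0,-np.sin(a),np.cos(a)])
    t=c+u*(80+off); print(off,a,"pred bottom rim",proj("side",[t-8*v,t,t+[8,0,0],t-[8,0,0]]).round(1).tolist(),"top",proj("top",[t,c+u*(off-58),c+u*(off-103)]).round(1).tolist())
R,G,B=T[...,0],T[...,1],T[...,2]
m=((R-B>35)&(G-B>18)); m[:185]=0;m[235:]=0;m[:,:190]=0;m[:,300:]=0
y,x=np.nonzero(m)
for lo,hi in((190,230),(245,290)):
    k=(x>=lo)&(x<hi); print("top yellow",k.sum(),*( (x[k].min(),x[k].max(),y[k].mean()) if k.any() else ()))
g=T.max(2);b=(g<45);b[:190]=0;b[225:]=0;b[:,:264]=0;b[:,300:]=0
n,l,st,ce=cv2.connectedComponentsWithStats(b.astype(np.uint8));i=1+st[1:,4].argmax();print("black",st[i],ce[i].round(1))
E
python3 tip.py
```

```text
14.7 [574.93798144 246.92737313 119.55875314] [3.138483   0.20956008 1.54359238] [ 0.24284818  0.3551244  -2.11414958]
side yellow: low row 298 cols at tip 258 268
0 0 pred bottom rim [[260.6, 299.6], [260.2, 296.1], [256.2, 295.6], [264.4, 296.6]] top [[204.0, 202.1], [262.8, 205.0], [281.9, 206.0]]
0 0.07 pred bottom rim [[260.3, 297.3], [260.1, 293.6], [256.0, 293.1], [264.2, 294.1]] top [[203.6, 201.5], [262.9, 205.4], [282.0, 206.7]]
-6 0 pred bottom rim [[261.7, 297.7], [261.3, 294.3], [257.3, 293.8], [265.4, 294.7]] top [[206.6, 202.2], [265.3, 205.2], [284.5, 206.1]]
-6 0.07 pred bottom rim [[261.4, 295.6], [261.2, 291.9], [257.1, 291.5], [265.3, 292.4]] top [[206.2, 201.7], [265.4, 205.6], [284.6, 206.9]]
top yellow 0
top yellow 123 245 264 204.58536585365854
black [265 200  19  13 209] [274.1 205.7]
```

Request:
{"op": "carry_out", "data": {
  "plan": [
    {"tx": 0,"ty": 0,"tz": -15,"rx": 0,"ry": 0,"rz": 0},
    {"tx": 0,"ty": 0,"tz": -15,"rx": 0,"ry": 0,"rz": 0},
    {"tx": 0,"ty": 0,"tz": -10,"rx": 0,"ry": 0,"rz": 0},
    {"tx": 0,"ty": 0,"tz": -8,"rx": 0,"ry": 0,"rz": 0},
    {"tx": 0,"ty": 0,"tz": -6,"rx": 0,"ry": 0,"rz": 0},
    {"tx": 0,"ty": 0,"tz": -4,"rx": 0,"ry": 0,"rz": 0},
    {"tx": 0,"ty": 0,"tz": 0,"rx": 0,"ry": 0,"rz": 0},
    {"tx": 0,"ty": 0,"tz": 0,"rx": 0,"ry": 0,"rz": 0}
  ]
}}

```text
time: 15.5
tool_pos: [574.9, 247.5, 61.5]
tcp_rot: [3.138, 0.21, 1.545]
contact_force: [-0.1, -1.1, 0.1]
grip_width: 14.9
finger_force: 30.0
```

Request:
{"op": "carry_out", "data": {
  "plan": [
    {"tx": 0,"ty": 0,"tz": -3,"rx": 0,"ry": 0,"rz": 0},
    {"tx": 0,"ty": 0,"tz": -3,"rx": 0,"ry": 0,"rz": 0},
    {"tx": 0,"ty": 0,"tz": -2,"rx": 0,"ry": 0,"rz": 0},
    {"tx": 0,"ty": 0,"tz": 0,"rx": 0,"ry": 0,"rz": 0}
  ]
}}

```text
time: 15.9
tool_pos: [574.7, 247.7, 53.0]
tcp_rot: [3.139, 0.21, 1.545]
contact_force: [-0.2, 1.1, 0.1]
grip_width: 15.1
finger_force: 30.0
```

Request:
{"op": "carry_out", "data": {
  "plan": [
    {"tx": 0,"ty": 0,"tz": -1.5,"rx": 0,"ry": 0,"rz": 0},
    {"tx": 0,"ty": 0,"tz": -1,"rx": 0,"ry": 0,"rz": 0},
    {"tx": 0,"ty": 0,"tz": 0,"rx": 0,"ry": 0,"rz": 0},
    {"tx": 0,"ty": 0,"tz": 0,"rx": 0,"ry": 0,"rz": 0}
  ]
}}

```text
time: 16.3
tool_pos: [575.0, 247.7, 51.9]
tcp_rot: [3.138, 0.21, 1.544]
contact_force: [-1.0, 0.8, 6.2]
grip_width: 14.8
finger_force: 30.0
```

```bash
python3 tip.py
```

```text
16.7 [574.96168654 247.7299449   51.88518075] [3.13767923 0.20963123 1.54428372] [-1.41987449  1.59669319  6.63992614]
side yellow: low row 316 cols at tip 265 275
0 0 pred bottom rim [[263.1, 328.1], [262.8, 324.9], [258.8, 324.4], [266.7, 325.4]] top [[209.5, 208.7], [265.2, 211.5], [283.4, 212.4]]
0 0.07 pred bottom rim [[262.8, 326.0], [262.6, 322.5], [258.6, 322.0], [266.5, 323.1]] top [[209.2, 208.2], [265.3, 211.8], [283.5, 213.0]]
-6 0 pred bottom rim [[264.1, 326.1], [263.8, 322.9], [259.9, 322.4], [267.7, 323.5]] top [[212.0, 208.8], [267.6, 211.6], [285.8, 212.5]]
-6 0.07 pred bottom rim [[263.8, 324.2], [263.6, 320.8], [259.7, 320.3], [267.6, 321.3]] top [[211.6, 208.3], [267.7, 212.0], [285.9, 213.2]]
top yellow 0
top yellow 126 247 267 211.17460317460316
black [264 206  21  16 227] [275.2 213.4]
```

Request:
{"op": "carry_out", "data": {
  "plan": [
    {"tx": 0,"ty": 0,"tz": 0,"rx": 0,"ry": 0,"rz": 0},
    {"tx": 0,"ty": 0,"tz": 0,"rx": 0,"ry": 0,"rz": 0},
    {"tx": 0,"ty": 0,"tz": 0,"rx": 0,"ry": 0,"rz": 0},
    {"tx": 0,"ty": 0,"tz": 0,"rx": 0,"ry": 0,"rz": 0}
  ],
  "gripper": 0.5
}}

```text
time: 17.1
tool_pos: [574.7, 247.4, 50.6]
tcp_rot: [3.139, 0.21, 1.544]
contact_force: [-0.0, 0.4, -0.5]
grip_width: 42.4
finger_force: 0.0
```

Request:
{"op": "carry_out", "data": {
  "plan": [
    {"tx": 0,"ty": 0,"tz": 20,"rx": 0,"ry": 0,"rz": 0},
    {"tx": 0,"ty": 0,"tz": 35,"rx": 0,"ry": 0,"rz": 0},
    {"tx": 0,"ty": 0,"tz": 40,"rx": 0.105,"ry": 0,"rz": 0},
    {"tx": -45,"ty": 0,"tz": 20,"rx": 0.105,"ry": 0,"rz": 0},
    {"tx": -45,"ty": -20,"tz": 0,"rx": 0,"ry": 0,"rz": 0},
    {"tx": -45,"ty": -20,"tz": 0,"rx": 0,"ry": 0,"rz": 0},
    {"tx": -20,"ty": -40,"tz": 0,"rx": 0,"ry": 0,"rz": 0},
    {"tx": 0,"ty": -45,"tz": 0,"rx": 0,"ry": 0,"rz": 0},
    {"tx": 0,"ty": 0,"tz": 0,"rx": 0,"ry": 0,"rz": 0},
    {"tx": 0,"ty": 0,"tz": 0,"rx": 0,"ry": 0,"rz": 0}
  ]
}}

```text
time: 18.1
tool_pos: [420.1, 121.8, 166.2]
tcp_rot: [-3.14, -0.0, 1.542]
contact_force: [0.0, -0.0, 0.6]
grip_width: 45.6
finger_force: 0.0
```

```bash
python3 - <<'E'
from h import *
S=avg("side",4);T=avg("top",4);np.save("S4.npy",S);np.save("T4.npy",T)
print(bot.get_obs()["tool_pos"],bot.get_obs()["tcp_rot"])
def crop(I,x0,y0,x1,y1,f):
    c=I[y0:y1,x0:x1];c=np.clip((c-c.min())/(np.percentile(c,98)-c.min())*255,0,255).astype(np.uint8)[...,::-1]
    return cv2.resize(c,None,fx=f,fy=f,interpolation=cv2.INTER_CUBIC)
a=crop(S,220,270,320,370,3.3);b=crop(T,140,180,290,240,5.33)
cv=np.zeros((600,800,3),np.uint8);cv[:b.shape[0],:800]=b[:,:800];cv[:280,:0]=0;cv[320:600,:330]=a[:280]
cv2.imwrite("pics/c7.png",cv)
R,G,B=T[...,0],T[...,1],T[...,2]
m=((R-B>35)&(G-B>18)); m[:185]=0;m[235:]=0;m[:,:190]=0;m[:,300:]=0
y,x=np.nonzero(m);w=ray("top",np.c_[x,y],60.5)[:,:2];print("yellow",len(x),x.min(),x.max(),w[:,1].min(),w[:,1].max())
for lo in range(180,330,20):
    k=(w[:,1]>=lo)&(w[:,1]<lo+20)
    if k.any():print(lo+10,w[k,0].mean().round(1),np.ptp(w[k,0]).round(1))
E
```

```text
[419.71850899 123.17486287 165.65811383] [-3.13870099e+00  3.08070176e-05  1.54636575e+00]
yellow 339 211 267 187.2951760958375 326.38750696223013
190 573.8 13.0
210 573.4 15.3
230 574.4 15.4
250 575.1 15.3
270 575.5 15.2
290 576.1 13.1
310 576.5 12.7
330 576.6 10.2
```

View pics/c7.png

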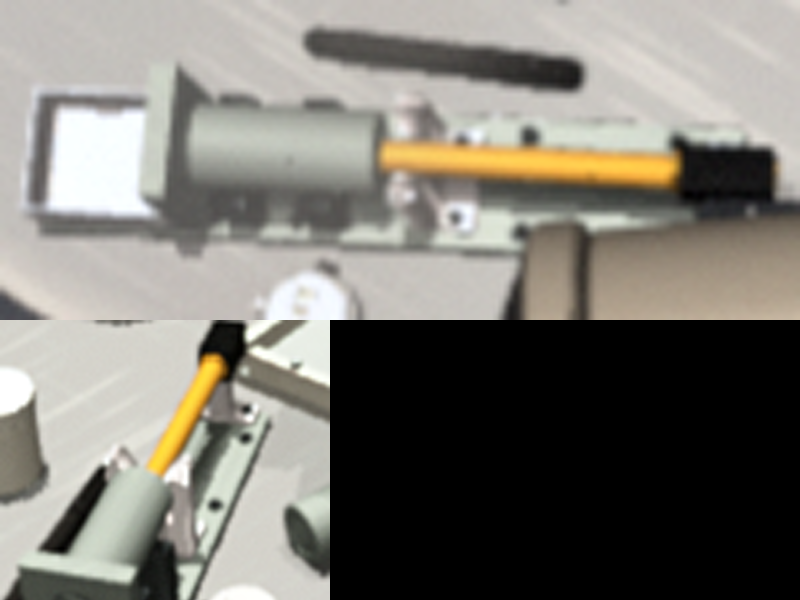

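The rod lies straight on the guide and rest. The grip's front face is at y=187, so the tip is at about y=325, and the axis slope matches the fixture. Now regripping at the black grip.

Request:
{"op": "carry_out", "data": {
  "plan": [
    {"tx": 40,"ty": 10,"tz": 0,"rx": 0,"ry": 0,"rz": 0},
    {"tx": 40,"ty": 10,"tz": 0,"rx": 0,"ry": 0,"rz": 0},
    {"tx": 40,"ty": 11,"tz": 0,"rx": 0,"ry": 0,"rz": 0},
    {"tx": 33,"ty": 10.5,"tz": 0,"rx": 0,"ry": 0,"rz": 0},
    {"tx": 0,"ty": 0,"tz": -30,"rx": 0,"ry": 0,"rz": 0},
    {"tx": 0,"ty": 0,"tz": -30,"rx": 0,"ry": 0,"rz": 0},
    {"tx": 0,"ty": 0,"tz": 0,"rx": 0,"ry": 0,"rz": 0},
    {"tx": 0,"ty": 0,"tz": 0,"rx": 0,"ry": 0,"rz": 0}
  ],
  "gripper": 0.52
}}

```text
time: 19.3
tool_pos: [572.7, 164.3, 105.9]
tcp_rot: [-3.138, 0.0, 1.545]
contact_force: [0.0, -0.4, 1.2]
grip_width: 43.9
finger_force: 0.0
```

Request:
{"op": "carry_out", "data": {
  "plan": [
    {"tx": 0.2,"ty": 0.5,"tz": -20,"rx": 0,"ry": 0,"rz": 0},
    {"tx": 0,"ty": 0,"tz": -20,"rx": 0,"ry": 0,"rz": 0},
    {"tx": 0,"ty": 0,"tz": -12,"rx": 0,"ry": 0,"rz": 0},
    {"tx": 0,"ty": 0,"tz": -9,"rx": 0,"ry": 0,"rz": 0},
    {"tx": 0,"ty": 0,"tz": 0,"rx": 0,"ry": 0,"rz": 0}
  ]
}}

```text
time: 19.8
tool_pos: [572.9, 164.5, 44.7]
tcp_rot: [-3.139, 0.0, 1.545]
contact_force: [-0.0, -0.6, -0.4]
grip_width: 44.1
finger_force: 0.0
```

Request:
{"op": "carry_out", "data": {
  "plan": [
    {"tx": 0,"ty": 0,"tz": 0,"rx": 0,"ry": 0,"rz": 0},
    {"tx": 0,"ty": 0,"tz": 0,"rx": 0,"ry": 0,"rz": 0},
    {"tx": 0,"ty": 0,"tz": 0,"rx": 0,"ry": 0,"rz": 0},
    {"tx": 0,"ty": 0,"tz": 0,"rx": 0,"ry": 0,"rz": 0},
    {"tx": 0,"ty": 0,"tz": 0,"rx": 0,"ry": 0,"rz": 0}
  ],
  "gripper": 1
}}

```text
time: 20.3
tool_pos: [573.4, 164.6, 45.6]
tcp_rot: [-3.14, -0.0, 1.545]
contact_force: [-0.7, -0.3, 4.5]
grip_width: 23.9
finger_force: 30.0
```

Request:
{"op": "carry_out", "data": {
  "plan": [
    {"tx": 0,"ty": 0,"tz": 0.8,"rx": 0,"ry": 0,"rz": 0},
    {"tx": 0.13,"ty": 5,"tz": 0,"rx": 0,"ry": 0,"rz": 0},
    {"tx": 0.26,"ty": 10,"tz": 0,"rx": 0,"ry": 0,"rz": 0},
    {"tx": 0.13,"ty": 5,"tz": 0,"rx": 0,"ry": 0,"rz": 0},
    {"tx": 0,"ty": 0,"tz": 0,"rx": 0,"ry": 0,"rz": 0}
  ]
}}

```text
time: 20.8
tool_pos: [573.5, 186.0, 45.6]
tcp_rot: [-3.139, -0.001, 1.546]
contact_force: [0.3, 1.3, 1.6]
grip_width: 23.7
finger_force: 30.0
```

Request:
{"op": "carry_out", "data": {
  "plan": [
    {"tx": 0.26,"ty": 10,"tz": 0,"rx": 0,"ry": 0,"rz": 0},
    {"tx": 0.26,"ty": 10,"tz": 0,"rx": 0,"ry": 0,"rz": 0},
    {"tx": 0.26,"ty": 10,"tz": 0,"rx": 0,"ry": 0,"rz": 0},
    {"tx": 0.26,"ty": 10,"tz": 0,"rx": 0,"ry": 0,"rz": 0}
  ]
}}

```text
time: 21.2
tool_pos: [574.4, 223.1, 45.4]
tcp_rot: [-3.138, 0.003, 1.545]
contact_force: [-0.6, -11.0, 1.9]
grip_width: 23.7
finger_force: 30.0
```

Request:
{"op": "carry_out", "data": {
  "plan": [
    {"tx": 0.26,"ty": 10,"tz": 0,"rx": 0,"ry": 0,"rz": 0},
    {"tx": 0.26,"ty": 10,"tz": 0,"rx": 0,"ry": 0,"rz": 0},
    {"tx": 0.26,"ty": 10,"tz": 0,"rx": 0,"ry": 0,"rz": 0}
  ]
}}

```text
time: 21.5
tool_pos: [575.2, 253.3, 45.6]
tcp_rot: [-3.138, 0.003, 1.545]
contact_force: [0.2, -2.7, 2.8]
grip_width: 23.9
finger_force: 30.0
```

Request:
{"op": "carry_out", "data": {
  "plan": [
    {"tx": 0.2,"ty": 8,"tz": 0,"rx": 0,"ry": 0,"rz": 0},
    {"tx": 0.2,"ty": 8,"tz": 0,"rx": 0,"ry": 0,"rz": 0},
    {"tx": 0,"ty": 0,"tz": 0,"rx": 0,"ry": 0,"rz": 0},
    {"tx": 0,"ty": 0,"tz": 0,"rx": 0,"ry": 0,"rz": 0},
    {"tx": 0,"ty": 0,"tz": 0,"rx": 0,"ry": 0,"rz": 0},
    {"tx": 0,"ty": 0,"tz": 0,"rx": 0,"ry": 0,"rz": 0}
  ]
}}

```text
time: 22.1
tool_pos: [575.6, 270.5, 45.6]
tcp_rot: [-3.139, -0.0, 1.545]
contact_force: [0.5, 0.5, 0.6]
grip_width: 23.8
finger_force: 30.0
```

```bash
python3 - <<'E'
from h import *
S=avg("side",4);T=avg("top",3);S2=np.load("S2.npy")
print(bot.get_obs()["tool_pos"])
def crop(I,x0,y0,x1,y1,f):
    c=I[y0:y1,x0:x1];c=np.clip((c-c.min())/(np.percentile(c,98)-c.min())*255,0,255).astype(np.uint8)[...,::-1]
    return cv2.resize(c,None,fx=f,fy=f,interpolation=cv2.INTER_CUBIC)
cv=np.zeros((600,800,3),np.uint8);cv[:600,:480]=crop(S,205,290,325,440,4);b=crop(T,140,190,220,240,4);cv[:200,480:800]=b
cv2.imwrite("pics/c8.png",cv)
E
```

```text
[575.63865991 270.40698713  45.58772124]
```

View pics/c8.png

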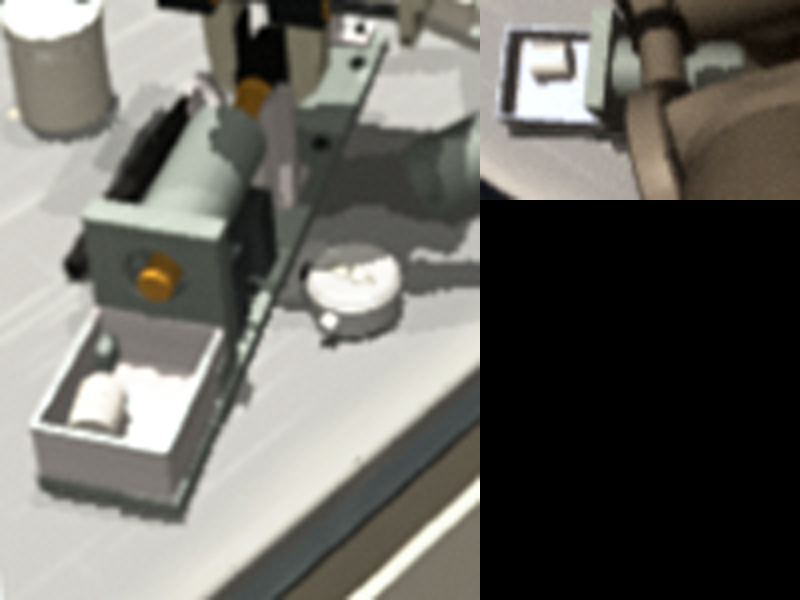

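The slug lies in the catch pan at crop (98,403), and the rod tip shows through the plate at (158,280). Drawing the rod back.

Request:
{"op": "carry_out", "data": {
  "plan": [
    {"tx": -0.26,"ty": -10,"tz": 0,"rx": 0,"ry": 0,"rz": 0},
    {"tx": -0.39,"ty": -15,"tz": 0,"rx": 0,"ry": 0,"rz": 0},
    {"tx": -0.39,"ty": -15,"tz": 0,"rx": 0,"ry": 0,"rz": 0},
    {"tx": -0.39,"ty": -15,"tz": 0,"rx": 0,"ry": 0,"rz": 0},
    {"tx": -0.39,"ty": -15,"tz": 0,"rx": 0,"ry": 0,"rz": 0},
    {"tx": -0.39,"ty": -15,"tz": 0,"rx": 0,"ry": 0,"rz": 0},
    {"tx": -0.39,"ty": -15,"tz": 0,"rx": 0,"ry": 0,"rz": 0},
    {"tx": -0.2,"ty": -7.5,"tz": 0,"rx": 0,"ry": 0,"rz": 0},
    {"tx": 0,"ty": 0,"tz": 0,"rx": 0,"ry": 0,"rz": 0},
    {"tx": 0,"ty": 0,"tz": -0.6,"rx": 0,"ry": 0,"rz": 0},
    {"tx": 0,"ty": 0,"tz": 0,"rx": 0,"ry": 0,"rz": 0}
  ]
}}

```text
time: 23.55
tool_pos: [573.4, 163.0, 45.6]
tcp_rot: [-3.14, 0.001, 1.546]
contact_force: [0.1, -4.2, 3.9]
grip_width: 24.3
finger_force: 30.0
```

Request:
{"op": "carry_out", "data": {
  "plan": [
    {"tx": 0,"ty": 0,"tz": 0,"rx": 0,"ry": 0,"rz": 0},
    {"tx": 0,"ty": 0,"tz": 0,"rx": 0,"ry": 0,"rz": 0},
    {"tx": 0,"ty": 0,"tz": 0,"rx": 0,"ry": 0,"rz": 0},
    {"tx": 0,"ty": 0,"tz": 0,"rx": 0,"ry": 0,"rz": 0}
  ],
  "gripper": 0.52
}}

```text
time: 23.95
tool_pos: [572.7, 163.4, 44.8]
tcp_rot: [-3.139, -0.0, 1.545]
contact_force: [0.2, 0.2, -0.7]
grip_width: 43.6
finger_force: 0.0
```

Request:
{"op": "carry_out", "data": {
  "plan": [
    {"tx": 0,"ty": 0,"tz": 15,"rx": 0,"ry": 0,"rz": 0},
    {"tx": 0,"ty": 0,"tz": 35,"rx": 0,"ry": 0,"rz": 0},
    {"tx": 0,"ty": 0,"tz": 45,"rx": 0,"ry": 0,"rz": 0},
    {"tx": -45,"ty": 0,"tz": 15,"rx": 0,"ry": 0,"rz": 0},
    {"tx": -45,"ty": 0,"tz": 0,"rx": 0,"ry": 0,"rz": 0},
    {"tx": -45,"ty": -10,"tz": 0,"rx": 0,"ry": 0,"rz": 0},
    {"tx": -15,"ty": -30,"tz": 0,"rx": 0,"ry": 0,"rz": 0},
    {"tx": 0,"ty": 0,"tz": 0,"rx": 0,"ry": 0,"rz": 0}
  ]
}}

```text
time: 24.75
tool_pos: [420.4, 121.6, 155.2]
tcp_rot: [-3.138, 0.001, 1.545]
contact_force: [-0.3, -0.7, 0.0]
grip_width: 43.9
finger_force: 0.0
```

```bash
python3 - <<'E'
from h import *
T=avg("top",5);np.save("T5.npy",T)
print(bot.get_obs()["tool_pos"],bot.get_obs()["time"])
R,G,B=T[...,0],T[...,1],T[...,2]
m=((R-B>35)&(G-B>18)); m[:185]=0;m[235:]=0;m[:,:190]=0;m[:,300:]=0
y,x=np.nonzero(m);w=ray("top",np.c_[x,y],60.5)[:,:2];print("yellow",len(x),w[:,1].min(),w[:,1].max())
for lo in range(180,330,30):
    k=(w[:,1]>=lo)&(w[:,1]<lo+30)
    if k.any():print(lo+15,w[k,0].mean().round(1))
g=T.mean(2)
for v in(205,208): print([int(g[v-2:v+3,c].mean()) for c in range(166,222)])
b=T.max(2)<45;b[:190]=0;b[225:]=0;b[:,:264]=0;b[:,300:]=0
n,l,st,ce=cv2.connectedComponentsWithStats(b.astype(np.uint8));i=1+st[1:,4].argmax();print("black",st[i],ray("top",[ce[i]],72))
E
```

```text
[423.78479287 123.47850859 155.02745324] 25.0
yellow 336 187.08145456399262 324.06610736503626
195 573.6
225 574.7
255 575.5
285 576.2
315 576.8
[130, 112, 109, 109, 107, 92, 61, 89, 102, 103, 103, 104, 103, 103, 103, 103, 103, 103, 103, 102, 102, 102, 102, 102, 102, 102, 101, 101, 101, 101, 101, 100, 100, 100, 100, 100, 100, 100, 99, 99, 96, 82, 57, 58, 76, 98, 101, 102, 107, 110, 105, 92, 80, 72, 74, 78]
[122, 110, 108, 109, 105, 77, 59, 89, 93, 94, 94, 95, 95, 95, 96, 96, 96, 97, 97, 97, 97, 98, 98, 98, 99, 98, 99, 99, 99, 99, 100, 100, 100, 100, 101, 101, 101, 101, 101, 101, 96, 78, 59, 61, 69, 80, 90, 94, 95, 95, 94, 93, 92, 91, 91, 92]
black [264 206  30  16 266] [[565.76089178 162.99051403  72.        ]]
```

The rod is back on its rests with the tip at y≈324 (fixture -92.5). The slide has moved the sleeve about 6 mm, up against the plate. Now fetching the sleeve.

Request:
{"op": "carry_out", "data": {
  "plan": [
    {"tx": 25,"ty": 40,"tz": 0,"rx": 0,"ry": 0,"rz": 0},
    {"tx": 25,"ty": 40,"tz": 0,"rx": 0,"ry": 0,"rz": 0},
    {"tx": 25,"ty": 40,"tz": 0,"rx": 0,"ry": 0,"rz": 0},
    {"tx": 25,"ty": 40,"tz": 0,"rx": 0,"ry": 0,"rz": 0},
    {"tx": 25,"ty": 40,"tz": 0,"rx": 0,"ry": 0,"rz": 0},
    {"tx": 25,"ty": 40,"tz": 0,"rx": 0,"ry": 0,"rz": 0},
    {"tx": 4.6,"ty": 10.2,"tz": -20,"rx": 0,"ry": 0,"rz": 0},
    {"tx": 0,"ty": 0,"tz": -20,"rx": 0,"ry": 0,"rz": 0},
    {"tx": 0,"ty": 0,"tz": 0,"rx": 0,"ry": 0,"rz": 0},
    {"tx": 0,"ty": 0,"tz": 0,"rx": 0,"ry": 0,"rz": 0}
  ],
  "gripper": 0.35
}}

```text
time: 26.0
tool_pos: [577.4, 373.5, 114.5]
tcp_rot: [-3.138, 0.001, 1.545]
contact_force: [0.4, -0.6, 1.1]
grip_width: 59.9
finger_force: 0.0
```

Request:
{"op": "carry_out", "data": {
  "plan": [
    {"tx": 0.8,"ty": 0.2,"tz": -20,"rx": 0,"ry": 0,"rz": 0},
    {"tx": 0,"ty": 0,"tz": -20,"rx": 0,"ry": 0,"rz": 0},
    {"tx": 0,"ty": 0,"tz": -10,"rx": 0,"ry": 0,"rz": 0},
    {"tx": 0,"ty": 0,"tz": -7.3,"rx": 0,"ry": 0,"rz": 0},
    {"tx": 0,"ty": 0,"tz": 0,"rx": 0,"ry": 0,"rz": 0}
  ]
}}

```text
time: 26.5
tool_pos: [578.3, 373.3, 57.7]
tcp_rot: [-3.139, 0.0, 1.545]
contact_force: [-0.2, -0.1, 0.3]
grip_width: 59.6
finger_force: 0.0
```

Request:
{"op": "carry_out", "data": {
  "plan": [
    {"tx": 0,"ty": 0,"tz": 0,"rx": 0,"ry": 0,"rz": 0},
    {"tx": 0,"ty": 0,"tz": 0,"rx": 0,"ry": 0,"rz": 0},
    {"tx": 0,"ty": 0,"tz": 0,"rx": 0,"ry": 0,"rz": 0},
    {"tx": 0,"ty": 0,"tz": 0,"rx": 0,"ry": 0,"rz": 0}
  ],
  "gripper": 1
}}

```text
time: 26.9
tool_pos: [578.9, 373.6, 58.6]
tcp_rot: [-3.141, -0.001, 1.545]
contact_force: [0.8, -0.3, 2.2]
grip_width: 39.2
finger_force: 30.0
```

Request:
{"op": "carry_out", "data": {
  "plan": [
    {"tx": 0,"ty": -1,"tz": 8,"rx": 0,"ry": 0,"rz": 0},
    {"tx": 0,"ty": -1,"tz": 25,"rx": 0,"ry": 0,"rz": 0},
    {"tx": 0,"ty": 0,"tz": 40,"rx": 0,"ry": 0,"rz": 0},
    {"tx": 0,"ty": 0,"tz": 45,"rx": 0,"ry": 0,"rz": 0},
    {"tx": -17,"ty": -25,"tz": 28,"rx": 0,"ry": 0,"rz": 0},
    {"tx": -18,"ty": -41,"tz": 0,"rx": 0,"ry": 0,"rz": 0.09},
    {"tx": -18,"ty": -41,"tz": 0,"rx": 0,"ry": 0,"rz": 0.09},
    {"tx": -18,"ty": -41,"tz": 0,"rx": 0,"ry": 0,"rz": 0.09},
    {"tx": -18,"ty": -41,"tz": 0,"rx": 0,"ry": 0,"rz": 0.09},
    {"tx": -18,"ty": -41,"tz": 0,"rx": 0,"ry": 0,"rz": 0.09},
    {"tx": -18,"ty": -41,"tz": 0,"rx": 0,"ry": 0,"rz": 0.09},
    {"tx": -18,"ty": -41,"tz": 0,"rx": 0,"ry": 0,"rz": 0.09}
  ]
}}

```text
time: 28.1
tool_pos: [433.6, 58.0, 203.6]
tcp_rot: [-3.138, -0.001, 2.179]
contact_force: [0.9, -0.7, -5.2]
grip_width: 39.4
finger_force: 30.0
```

Request:
{"op": "carry_out", "data": {
  "plan": [
    {"tx": -13,"ty": -41,"tz": 0,"rx": 0,"ry": 0,"rz": 0.09},
    {"tx": -9,"ty": -42,"tz": 0,"rx": 0,"ry": 0,"rz": 0.09},
    {"tx": -9,"ty": -42,"tz": 0,"rx": 0,"ry": 0,"rz": 0.09},
    {"tx": -9,"ty": -42,"tz": 0,"rx": 0,"ry": 0,"rz": 0.09},
    {"tx": -9,"ty": -42,"tz": 0,"rx": 0,"ry": 0,"rz": 0.09},
    {"tx": -8,"ty": -42,"tz": 0,"rx": 0,"ry": 0,"rz": 0.09},
    {"tx": -8,"ty": -30,"tz": 0,"rx": 0,"ry": 0,"rz": 0},
    {"tx": 0,"ty": 0,"tz": 0,"rx": 0,"ry": 0,"rz": 0},
    {"tx": 0,"ty": 0,"tz": 0,"rx": 0,"ry": 0,"rz": 0},
    {"tx": 0,"ty": 0,"tz": 0,"rx": 0,"ry": 0,"rz": 0}
  ]
}}

```text
time: 29.1
tool_pos: [370.1, -220.6, 203.6]
tcp_rot: [-3.14, -0.001, 2.715]
contact_force: [0.7, 0.5, -5.9]
grip_width: 39.7
finger_force: 30.0
```

```bash
python3 - <<'E'
from h import *
T=np.load("T5.npy")
o=np.array([401.4,-300.8]);a=np.radians(-24.0);ux=np.array([np.cos(a),np.sin(a)]);uy=np.array([-ux[1],ux[0]])
def W(x,y,z): return [*(o+ux*x+uy*y),z]
def L(nm,p,q,z,hw=2.5):
    e=proj("top",[W(*p,z),W(*q,z)]);A,B,r=edge(T,e[0],e[1],hw);w=ray("top",[A,B],z)[:,:2]-o
    print(nm,"local",[(round(float(v@ux),1),round(float(v@uy),1)) for v in w],"res",r.round(2))
L("right edge y-65",(-100,-65),(-45,-65),26);L("right edge2",(20,-65),(100,-65),26)
L("left edge y65 z26",(-100,65),(60,65),26,1.5);L("left z0",(-100,65),(60,65),0,1.5)
L("near x-108",(-108,-60),(-108,60),26,1.5);L("near z0",(-108,-60),(-108,60),0,1.5);L("far x108",(108,-60),(108,10),26)
L("nest right y13.5",(-95,13.5),(-15,13.5),26,1.5);L("nest end x-9",(-9,16),(-9,48),26,1.5)
L("groove right",(-108+22,-25),(-45,-25),26,1.5);L("groove left",(-88,-41),(-45,-41),26,1.5)
L("recess x-40",(-40,-60),(-40,-45),26,1.5);L("recess x16",(16,-60),(16,5),26,2)
L("recess y9",(-36,9),(12,9),26,2)
L("short side+",(36,52.5),(88,52.5),37,2);L("short side-",(36,13.5),(88,13.5),37,2);L("short end-",(33,20),(33,46),40,2.5);L("short end+",(91,20),(91,46),40,2.5)
E
```

```text
right edge y-65 local [(-99.9, -62.5), (-45.0, -66.5)] res 0.23
right edge2 local [(20.0, -65.0), (99.9, -63.9)] res 0.19
left edge y65 z26 local [(-100.0, 66.0), (60.0, 65.5)] res 0.11
left z0 local [(-100.1, 67.9), (60.0, 66.4)] res 0.31
near x-108 local [(-106.3, -60.0), (-110.0, 60.0)] res 0.74
near z0 local [(-110.4, -59.9), (-109.6, 60.1)] res 0.19
far x108 local [(108.4, -60.0), (109.0, 10.0)] res 0.14
nest right y13.5 local [(-95.0, 13.7), (-15.0, 13.7)] res 0.1
nest end x-9 local [(-7.6, 15.9), (-7.1, 47.9)] res 0.42
groove right local [(-85.9, -28.6), (-44.9, -28.7)] res 0.03
groove left local [(-88.0, -41.1), (-45.0, -41.0)] res 0.12
recess x-40 local [(-38.8, -59.9), (-40.1, -45.0)] res 0.25
recess x16 local [(12.4, -59.5), (18.1, 4.7)] res 0.83
recess y9 local [(-35.4, 15.0), (12.0, 8.6)] res 0.49
short side+ local [(35.9, 56.7), (88.0, 55.9)] res 0.16
short side- local [(36.0, 13.2), (88.0, 12.9)] res 0.13
short end- local [(39.5, 22.9), (28.7, 44.0)] res 0.77
short end+ local [(94.5, 20.0), (93.8, 46.0)] res 0.36
```

The tray frame is confirmed to about 1 mm on edges, groove and nest. The nest centre is at about (365.7,-248.4). Lowering.

Request:
{"op": "carry_out", "data": {
  "plan": [
    {"tx": -4.4,"ty": -27.8,"tz": 0,"rx": 0,"ry": 0,"rz": 0.008},
    {"tx": 0,"ty": 0,"tz": -40,"rx": 0,"ry": 0,"rz": 0},
    {"tx": 0,"ty": 0,"tz": -40,"rx": 0,"ry": 0,"rz": 0},
    {"tx": 0,"ty": 0,"tz": -40,"rx": 0,"ry": 0,"rz": 0},
    {"tx": 0,"ty": 0,"tz": -25,"rx": 0,"ry": 0,"rz": 0},
    {"tx": 0,"ty": 0,"tz": 0,"rx": 0,"ry": 0,"rz": 0},
    {"tx": 0,"ty": 0,"tz": 0,"rx": 0,"ry": 0,"rz": 0}
  ]
}}

```text
time: 29.8
tool_pos: [366.5, -248.8, 59.3]
tcp_rot: [-3.139, -0.0, 2.725]
contact_force: [0.1, 0.2, -4.8]
grip_width: 39.3
finger_force: 30.0
```

Request:
{"op": "carry_out", "data": {
  "plan": [
    {"tx": -0.7,"ty": 0.4,"tz": -10,"rx": 0,"ry": 0,"rz": 0},
    {"tx": 0,"ty": 0,"tz": -9,"rx": 0,"ry": 0,"rz": 0},
    {"tx": 0,"ty": 0,"tz": -5,"rx": 0,"ry": 0,"rz": 0},
    {"tx": 0,"ty": 0,"tz": -3,"rx": 0,"ry": 0,"rz": 0},
    {"tx": 0,"ty": 0,"tz": 0,"rx": 0,"ry": 0,"rz": 0},
    {"tx": 0,"ty": 0,"tz": 0,"rx": 0,"ry": 0,"rz": 0}
  ]
}}

```text
time: 30.4
tool_pos: [365.3, -249.1, 31.8]
tcp_rot: [-3.139, 0.0, 2.723]
contact_force: [-0.2, 0.5, -5.1]
grip_width: 39.5
finger_force: 30.0
```

Request:
{"op": "carry_out", "data": {
  "plan": [
    {"tx": 0.2,"ty": 0.5,"tz": -1.2,"rx": 0,"ry": 0,"rz": 0},
    {"tx": 0,"ty": 0,"tz": -0.8,"rx": 0,"ry": 0,"rz": 0},
    {"tx": 0,"ty": 0,"tz": 0,"rx": 0,"ry": 0,"rz": 0},
    {"tx": 0,"ty": 0,"tz": 0,"rx": 0,"ry": 0,"rz": 0}
  ]
}}

```text
time: 30.8
tool_pos: [365.5, -248.5, 29.8]
tcp_rot: [-3.139, 0.0, 2.723]
contact_force: [0.1, -0.1, -4.5]
grip_width: 39.4
finger_force: 30.0
```

Request:
{"op": "carry_out", "data": {
  "plan": [
    {"tx": 0,"ty": 0,"tz": -1,"rx": 0,"ry": 0,"rz": 0},
    {"tx": 0,"ty": 0,"tz": 0,"rx": 0,"ry": 0,"rz": 0},
    {"tx": 0,"ty": 0,"tz": 0,"rx": 0,"ry": 0,"rz": 0}
  ]
}}

```text
time: 31.1
tool_pos: [365.5, -248.5, 29.6]
tcp_rot: [-3.139, 0.001, 2.723]
contact_force: [-1.3, 2.2, 6.5]
grip_width: 39.3
finger_force: 30.0
```

Contact, so the sleeve is seated. Release, retreat and check.

Request:
{"op": "carry_out", "data": {
  "plan": [
    {"tx": 0,"ty": 0,"tz": 0,"rx": 0,"ry": 0,"rz": 0},
    {"tx": 0,"ty": 0,"tz": 0,"rx": 0,"ry": 0,"rz": 0},
    {"tx": 0,"ty": 0,"tz": 0,"rx": 0,"ry": 0,"rz": 0},
    {"tx": 0,"ty": 0,"tz": 0,"rx": 0,"ry": 0,"rz": 0}
  ],
  "gripper": 0.4
}}

```text
time: 31.5
tool_pos: [365.6, -248.6, 28.8]
tcp_rot: [-3.139, 0.0, 2.723]
contact_force: [-0.4, -0.8, 1.1]
grip_width: 55.1
finger_force: 0.0
```

Request:
{"op": "carry_out", "data": {
  "plan": [
    {"tx": 0,"ty": 0,"tz": 15,"rx": 0,"ry": 0,"rz": 0},
    {"tx": 0,"ty": 0,"tz": 35,"rx": 0,"ry": 0,"rz": 0},
    {"tx": 0,"ty": 0,"tz": 45,"rx": 0,"ry": 0,"rz": 0},
    {"tx": 0,"ty": 0,"tz": 45,"rx": 0,"ry": 0,"rz": 0},
    {"tx": 0,"ty": 30,"tz": 30,"rx": 0,"ry": 0,"rz": 0},
    {"tx": 5,"ty": 45,"tz": 0,"rx": 0,"ry": 0,"rz": 0},
    {"tx": 5,"ty": 45,"tz": 0,"rx": 0,"ry": 0,"rz": 0},
    {"tx": 5,"ty": 45,"tz": 0,"rx": 0,"ry": 0,"rz": 0},
    {"tx": 5,"ty": 45,"tz": 0,"rx": 0,"ry": 0,"rz": 0},
    {"tx": 5,"ty": 45,"tz": 0,"rx": 0,"ry": 0,"rz": 0},
    {"tx": 0,"ty": 0,"tz": 0,"rx": 0,"ry": 0,"rz": 0}
  ]
}}

```text
time: 32.6
tool_pos: [390.2, 11.1, 198.8]
tcp_rot: [-3.14, -0.0, 2.73]
contact_force: [-0.4, -1.0, 0.7]
grip_width: 55.2
finger_force: 0.0
```

```bash
python3 - <<'E'
from h import *
T=avg("top",4);S=avg("side",3)
print(bot.get_obs()["tool_pos"],bot.get_obs()["time"])
o=np.array([401.4,-300.8]);a=np.radians(-24.0);ux=np.array([np.cos(a),np.sin(a)]);uy=np.array([-ux[1],ux[0]])
def W(x,y,z): return [*(o+ux*x+uy*y),z]
def L(nm,p,q,z,hw=2.5):
    e=proj("top",[W(*p,z),W(*q,z)]);A,B,r=edge(T,e[0],e[1],hw);w=ray("top",[A,B],z)[:,:2]-o
    print(nm,"local",[(round(float(v@ux),1),round(float(v@uy),1)) for v in w],"res",r.round(2))
L("side+",(-92,52.5),(-17,52.5),37);L("side-",(-92,13.5),(-17,13.5),37);L("end-",(-97,20),(-97,46),40);L("end+",(-12,20),(-12,46),40)
L("short+",(36,52.5),(88,52.5),37);L("short-",(36,13.5),(88,13.5),37)
def crop(I,x0,y0,x1,y1,f):
    c=I[y0:y1,x0:x1];c=np.clip((c-c.min())/(np.percentile(c,98)-c.min())*255,0,255).astype(np.uint8)[...,::-1]
    return cv2.resize(c,None,fx=f,fy=f,interpolation=cv2.INTER_CUBIC)
cv=np.zeros((600,800,3),np.uint8);cv[:320,:]=crop(T,140,180,300,244,5);cv[320:600,:275]=crop(T,405,230,515,342,2.5);cv[320:600,300:700]=crop(S,200,290,400,430,2)
cv2.imwrite("pics/c9.png",cv)
E
```

```text
[390.42601874   5.34124927 198.68047778] 32.95
side+ local [(-92.1, 56.3), (-17.1, 55.9)] res 0.13
side- local [(-92.0, 12.5), (-17.0, 12.6)] res 0.12
end- local [(-93.0, 21.2), (-101.0, 44.8)] res 0.7
end+ local [(-11.6, 20.0), (-10.3, 45.9)] res 0.3
short+ local [(35.9, 56.6), (88.0, 55.9)] res 0.15
short- local [(36.1, 12.7), (87.7, 16.3)] res 0.85
```

View pics/c9.png

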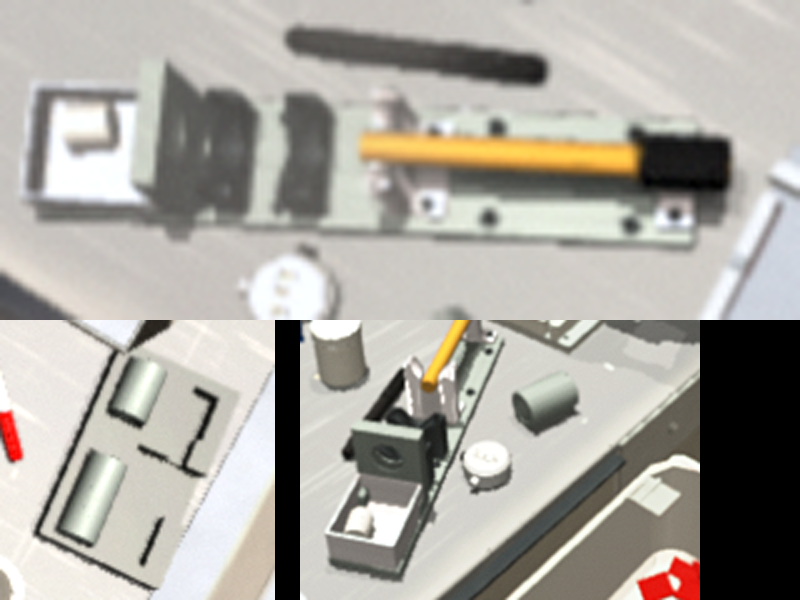

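The long sleeve lies in its nest, level with the short one at (90,497) and (137,390). The slug is in the pan at (85,125). The rod is on guide and rest with its tip at (360,145), past the guide and behind the sleeve's place. Handing in.

```bash
python3 -c "
from plant import bot
print(bot.close_job())"
```

```text
the job is handed in; nothing more can be done
None
```

I handed the job in at about 33 s of the 72 s allowed, and the last pictures show the slug in the catch pan, the rod on its two rests and the cleared long sleeve in its nest; the hand-in returned no verdict.

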